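# Turn a cold chisel round with a spring clip and put it away edge first

## Task

The cold chisel was put into its guard pocket the wrong way round, with the cutting edge sticking out. Draw it out by the edge end, press its middle down into the spring clip so that it lies level and let go of it, take it again by its head end, and slide it back into the pocket edge first until it is fully in, leaving it lying there. Never put the chisel down on the bench, and leave the other tools where they lie.

Things in the scene. Friction and masses are not known exactly. Their poses are not given: they have to be found in the camera images.
- chisel_mid (a point): centre of the cold chisel (half-way along and up): a dark brown steel bar 148 mm long, 16 mm wide, 17 mm high, about 0.2 kg, with a bright ground wedge at the edge end. -y runs along it to the cutting edge, +y to the struck head, z up; gripped across its width (x). At the start its head is in the pocket, about 45 to 55 mm of the edge end stand out
- chisel_edge (a point): middle of the chisel's cutting end, 72 mm from chisel_mid along its -y
- chisel_head (a point): middle of the chisel's head end, 72 mm from chisel_mid along its +y
- pocket: guard pocket: dark steel roofed channel on a wooden block fixed to the bench, open at one end only. Inside 95 mm deep, 32 wide, 30 high, walls 3 mm; floor 55 mm and top 88 mm above the bench. Origin: on the bench under the channel's middle. +x points into the pocket, the mouth faces -x (toward the robot)
- pocket_mouth (a point): centre of the channel's width at its mouth, 8.5 mm above its floor, at the mid-height of a chisel lying in it. +x points into the pocket. A chisel with its end against the back wall stands out by 50 mm or a little more
- pocket_back (a point): the point on the pocket's back wall 95 mm along +x from pocket_mouth
- clip: spring clip on a grey post and grey base 72 x 66 mm, fixed to the bench: two sprung steel leaves, 28 mm long along y, face each other over a seat 70 mm above the bench; their lips flare to about 38 mm apart at the top (112 mm above the bench) and narrow to 13 mm below, pinching the chisel's sides. Origin: on the bench under the seat
- clip_seat (a point): where the chisel's centre lies when pressed home in the clip, 78.5 mm above the bench. y runs along the held chisel (either way round), x across the leaves, z up. The chisel goes in straight down from above with about 5 N and out straight up with about 3 to 5 N; both its ends stand free of the leaves
- oilstone: bystander, not to be disturbed: two-sided oilstone, a red-brown and grey block 45 x 125 x 24 mm; origin at the centre of its underside
- wrench_13: bystander, not to be disturbed: combination wrench 155 mm long, 7 mm thick; origin at the centre of its underside
- bolt_m12: bystander, not to be disturbed: large hexagon bolt, 63 mm long, 19 mm high; origin at the centre of its underside
- tool_bit_2: bystander, not to be disturbed: square ground lathe tool bit, 120 mm long, 13 mm high; origin at the centre of its underside
There are look-alikes about, which are no part of the job. Leave any blue look-alike of the part that bears chisel_mid alone.

How it is judged:
By the outcome, as a careful person would: the job done as asked, in the order asked, and still so for the second after the job is handed in, with the robot touching nothing.
It also fails if it takes over 64 s, if anything falls off the work surface, if the arm or the gripper's body presses on something with over 40 N, if the wrist force passes 120 N, or if a joint passes its speed limit or range.

## Robot

A 6-joint arm with a two-finger parallel gripper is mounted at the origin on a cart in front of the work surface, level with it; the furniture and walls round the work are solid. World frame = base frame: x ahead of the robot, y to its left, z up, the work surface at z = 0. Lengths are in m, angles in rad, forces in N, time in s.
With the tool pointing down it reaches from about 0.35 to 0.975 m from the base axis. Payload 4.9 kg.
Tool frame: the origin (TCP) lies at the very end of the fingers, on their centre line; the grasp point (between the pads) lies 19 mm behind it (manip.hold_point_z is the distance from the TCP to the grasp point, in m); z points along the fingers, x is the direction in which the jaws open and shut, and the axes are right-handed (so a half turn about z gives the same grasp; the last joint's range is limited). The gripper opens to 85 mm and grips with 20 to 120 N. Pads are 22 mm wide; open, the fingers measure 114 mm over their backs; the gripper's body (76 mm by 85 mm) begins 54 mm behind the grasp point. The pads swing forward as they close: fully open they stand 13 mm farther back than shut.
Start: joints at [1.176, 0.053, 1.613, -0, 1.476, -0.119], TCP at [0.17, 0.601, 0.231] pointing down, gripper open.
Joint ranges: [-3.01, 3.01], [-1.01, 2.22], [0.06, 2.58], [-1.02, 4.17], [0.09, 2.62], [-3.14, 3.14]. Speed limits (rad/s): [2.57, 2.57, 3.14, 3.14, 3.14, 3.14].

## Interface

Orientations are given as a unit quaternion [w, x, y, z].
In Python, from plant import manip gives the robot as it stands.
- The arm moves only by the shell command python3 -m handwheel 'ROWS' [OPENING]. ROWS is JSON, a list of rows, each an object of numbers: "dx", "dy", "dz": the shift along the tool's x, y, z in m; "ax", "ay", "az": the turn, a rotation vector about the tool's x, y, z in rad. In form: [{"dx": .., "dy": .., "dz": .., "ax": .., "ay": .., "az": ..}, ...]. A call has 1 to 5 rows; each row is the pose to reach, as a shift and turn from the pose commanded when the call began, along the tool's axes at that moment; what a row does not reach only later rows make up. A row lasts 1/8 s, in which the tool goes at most 62.5 mm and 10.7 degrees, less where a joint would pass 70% of its speed; a pose out of reach is approached as far as the arm can. A call with a gripper value outside its range is refused whole. OPENING is the closure in counts, from 0 (fully open) to 255 (shut), set as the call begins (- or left out, the last holds). The fingers move at their own pace and stop on an object; the grip force is fixed at half the most. Time passes only in rows, so rows that repeat a pose let the fingers close. It gives the time, the measured TCP pose, the force and the opening at its end, in the units of the state.
- manip.state(): the state, without advancing time (a new reading comes with each control period).
- manip.grab_frame(name): name is "side" or "top" or "wrist"; returns a dict with "image" (384x512x3 uint8, blue, green, red), "z_map" (384x512 float32, m along the optical axis (not along the pixel's ray), 0 where there is no reading), "K" (3x3 intrinsics, pixels), "xyz" and "rotation" of the camera in the world. Camera axes: x right, y up, looking along -z (the intrinsics and any distortion apply to the point x, -y, -z); pixel columns grow to the right and rows downward; lengths in m; the calibration is good to about 2 mm. A picture is of the moment at which its call begins.
- manip.job_done(): hands the job in, once; it reports no verdict.
The state is a dict: "time": time; "joint_pos": joint angles; "joint_vel": joint speeds; "joint_efforts": joint torques, N m; "tool_pos": TCP position; "tool_rot": TCP orientation; "contact_force": force on the tool from outside, world axes, zero at the start; "ft_torque": the same for the moment, N m; "gripper_width": opening from 0.0 (shut) to 1.0 (fully open).
Only numpy, scipy, OpenCV 4.12 (cv2) and the standard library are available. Lean on these libraries where they do the work, as an engineer would, in place of code of your own. Each camera call takes 0.05 s, during which the arm holds its last target.

## Working session

There is one attempt and no reset: what is moved stays moved. The work goes in short steps, Python scripts to look and compute and a shell command to move; the robot and the scene stay as the last step left them, time stands still between calls to the robot, and variables do not carry over. Pictures are saved under pics/ and viewed, and the job is handed in when it is done.

```bash
mkdir -p pics; ls
python3 - <<'E'
from plant import manip
import cv2
print(manip.state()); print(manip.hold_point_z)
for n in("side","top","wrist"):
    f=manip.grab_frame(n); cv2.imwrite(f"pics/{n}0.png",f["image"]); print(n,f["K"],f["xyz"],f["rotation"])
    import numpy as np; np.savez(f"pics/{n}0.npz",**{k:f[k] for k in("image","z_map","K","xyz","rotation")})
E
```

```text
pics
{'time': 0.0, 'joint_pos': array([ 1.17602825e+00,  5.33897838e-02,  1.61427777e+00, -2.09815615e-05,
        1.47600357e+00, -1.19007300e-01]), 'joint_vel': array([ 6.46764328e-05, -1.27587419e-03, -1.38155211e-03, -4.31833543e-04,
        5.41845213e-05, -4.43376164e-04]), 'joint_efforts': array([ 2.64501585e-03, -3.93682551e+01, -3.70177317e+01,  3.59040473e-05,
        7.12262525e-03, -7.80716164e-06]), 'tool_pos': array([0.16994468, 0.6008092 , 0.2300523 ]), 'tool_rot': array([ 5.33048646e-04,  7.97582516e-01,  6.03208961e-01, -8.92173535e-04]), 'contact_force': array([ 0.94652281,  0.59293925, -0.84519695]), 'ft_torque': array([ 0.00284843, -0.00645997, -0.04765078]), 'gripper_width': 1.0008868802295272}
0.0187
side [[363.7898277    0.         255.4128989 ]
 [  0.         363.7898277  189.97569344]
 [  0.           0.           1.        ]] [ 0.540632   -0.65602436  0.67613302] [ 0.90232435  0.4309741  -0.00212088  0.00822203]
top [[350.45498565   0.         257.12304698]
 [  0.         350.45498565 194.03462024]
 [  0.           0.           1.        ]] [0.30320973 0.05835811 1.15471155] [ 0.71417155  0.0673302  -0.06728936 -0.69346794]
wrist [[294.59642854   0.         258.44434541]
 [  0.         294.59642854 188.24299454]
 [  0.           0.           1.        ]] [0.10322953 0.62007975 0.3726518 ] [ 0.78957453 -0.11159175 -0.08349382  0.59761871]
```

View pics/side0.png

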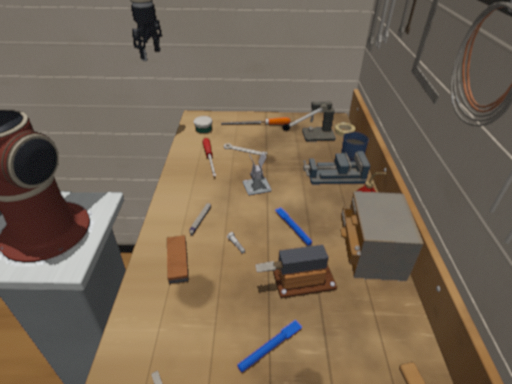

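View pics/top0.png

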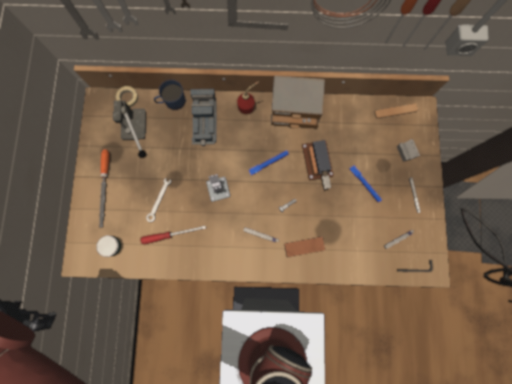

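View pics/wrist0.png

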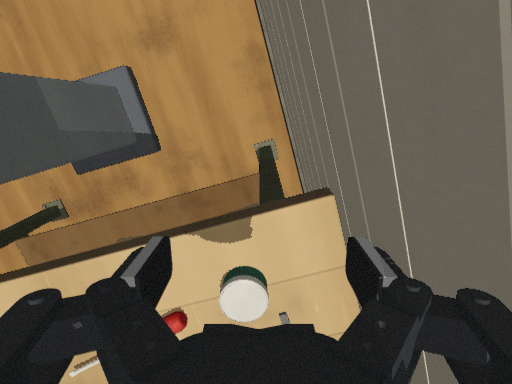

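```bash
cat > h.py <<'E'
import numpy as np,cv2
from scipy.spatial.transform import Rotation as R
from plant import manip
def rot(q): return R.from_quat([q[1],q[2],q[3],q[0]])
def load(n): return dict(np.load(n))
def cloud(f):
    z=f["z_map"];K=f["K"];v,u=np.mgrid[:z.shape[0],:z.shape[1]]
    p=np.stack([(u-K[0,2])/K[0,0]*z,-(v-K[1,2])/K[1,1]*z,-z],-1)
    q=p.reshape(-1,3)@rot(f["rotation"]).as_matrix().T+f["xyz"]
    q=q.reshape(p.shape); q[z<=0]=np.nan; return q
def plane(f,u,v,h):
    K=f["K"];d=rot(f["rotation"]).apply([(u-K[0,2])/K[0,0],-(v-K[1,2])/K[1,1],-1])
    return f["xyz"]+d*(h-f["xyz"][2])/d[2]
def grab(n,name):
    f=manip.grab_frame(n); f={k:np.asarray(f[k]) for k in("image","z_map","K","xyz","rotation")}
    np.savez(f"pics/{name}.npz",**f); return f
def crop(f,u0,u1,v0,v1,s,name):
    c=cv2.resize(f["image"][v0:v1,u0:u1],None,fx=s,fy=s,interpolation=cv2.INTER_CUBIC); cv2.imwrite(f"pics/{name}.png",c)
E
python3 - <<'E'
from h import *
t=load("pics/top0.npz");s=load("pics/side0.npz")
a=cv2.resize(t["image"][130:210,190:350],None,fx=5,fy=5,interpolation=cv2.INTER_CUBIC); cv2.imwrite("pics/topc.png",a[:, :800])
crop(s,220,360,140,300,3.7,"sidec")
c=cloud(t); 
for v in range(138,194,3): print(v,[f"{int(1000*c[v,u,2]) if c[v,u,2]==c[v,u,2] else -1}" for u in range(298,338,2)])
print(c[165,320],c[187,218])
for v in range(172,206,3): print(v,[f"{int(1000*c[v,u,2]) if c[v,u,2]==c[v,u,2] else -1}" for u in range(200,236,2)])
E
```

```text
138 ['-3', '-1', '-1', '0', '-2', '0', '-3', '0', '-3', '0', '0', '-1', '0', '0', '-1', '-2', '2', '-3', '0', '1']
141 ['0', '0', '-4', '3', '0', '0', '-3', '-2', '-1', '-1', '89', '84', '87', '86', '11', '1', '0', '-2', '-3', '-3']
144 ['0', '-1', '-1', '9', '10', '11', '-1', '15', '86', '84', '85', '88', '87', '85', '10', '-2', '-1', '-1', '0', '0']
147 ['1', '1', '0', '11', '13', '10', '48', '52', '80', '86', '86', '83', '89', '89', '88', '0', '0', '1', '1', '1']
150 ['-1', '0', '-5', '8', '10', '17', '47', '50', '73', '88', '89', '88', '87', '88', '87', '5', '0', '1', '-3', '0']
153 ['-2', '0', '0', '10', '6', '9', '45', '48', '62', '81', '89', '86', '86', '84', '89', '12', '-5', '0', '-1', '-1']
156 ['-1', '-3', '0', '8', '11', '13', '34', '52', '52', '79', '85', '85', '84', '87', '88', '87', '1', '0', '-2', '-1']
159 ['-3', '-1', '0', '2', '10', '11', '27', '49', '53', '78', '87', '89', '87', '89', '87', '88', '-2', '-1', '-1', '-1']
162 ['3', '1', '4', '0', '5', '14', '16', '44', '52', '63', '87', '89', '88', '85', '88', '87', '6', '1', '0', '2']
165 ['0', '0', '0', '-1', '11'
[... 1765 characters left out ...]
 '5', '6', '6', '88', '101', '110', '110', '12', '4', '-1', '2', '-3', '-2', '2']
190 ['-3', '-4', '-2', '-1', '0', '3', '8', '60', '53', '53', '46', '46', '4', '5', '7', '0', '0', '0']
193 ['-4', '-3', '-6', '0', '0', '11', '7', '42', '5', '10', '1', '5', '4', '4', '9', '0', '0', '2']
196 ['0', '-4', '-2', '0', '5', '3', '7', '6', '10', '0', '5', '7', '5', '5', '9', '6', '-3', '-1']
199 ['-2', '-5', '1', '0', '-1', '-1', '9', '5', '6', '7', '2', '5', '-2', '-2', '-1', '1', '-2', '-1']
202 ['-4', '0', '-1', '-1', '-2', '1', '0', '-2', '2', '-3', '-3', '0', '-1', '1', '-1', '-3', '-2', '-3']
205 ['0', '0', '0', '1', '-4', '3', '2', '0', '-3', '-3', '-4', '-2', '-1', '-3', '-2', '2', '0', '0']
```

```bash
sleep 1
```

```text
(no output)
```

View pics/topc.png

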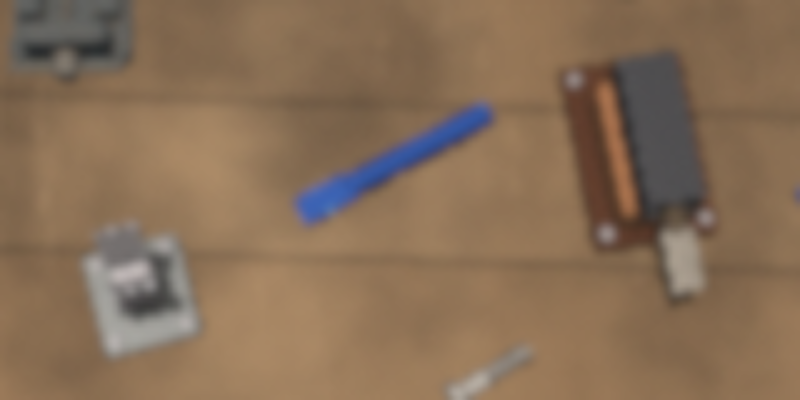

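View pics/sidec.png

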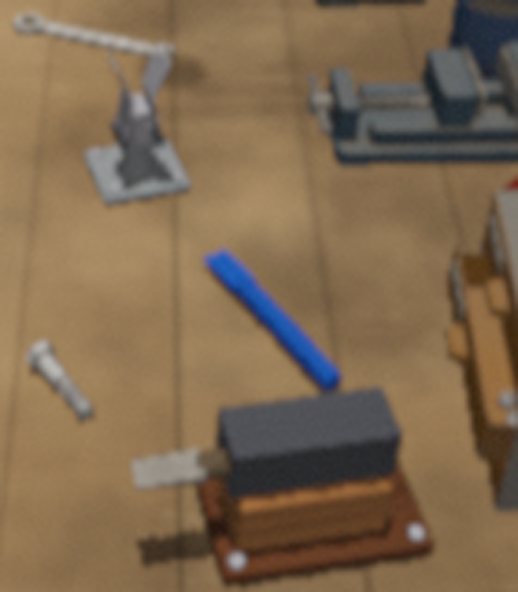

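Run:
```python
from h import *
t=load("pics/top0.npz");s=load("pics/side0.npz")
for nm,f in(("top",t),("side",s)):
    c=cloud(f);x,y,z=c[...,0],c[...,1],c[...,2]
    # roof
    m=(z>.080)&(z<.098)&(x>.5)&(x<.75)&(y<-.05)&(y>-.25)
    p=c[m]; r=cv2.minAreaRect((p[:,:2]*1000).astype(np.float32)); print(nm,"roof",m.sum(),r,np.median(p[:,2]))
    m=(z>.05)&(z<.078)&(x>.48)&(x<.61)&(y<-.1)&(y>-.18)&(f["image"].max(-1)>105)
    b=f["image"].astype(int); m&=(b.max(-1)-b.min(-1)<45)
    p=c[m]; print("chisel",m.sum(),p.mean(0),cv2.minAreaRect((p[:,:2]*1000).astype(np.float32)) if m.sum()>3 else 0)
    m=(z>-.02)&(z<.02)&(x>.44)&(x<.62)&(y<.25)&(y>.11)&(b.max(-1)-b.min(-1)<25)&(b.max(-1)>100)
    p=c[m]; print("base",m.sum(),cv2.minAreaRect((p[:,:2]*1000).astype(np.float32)),np.median(p[:,2]))
    m=(z>.104)&(z<.12)&(x>.44)&(x<.62)&(y<.25)&(y>.11)
    p=c[m]; print("lips",m.sum(),(p*1000).round().tolist())
```

```text
top roof 387 ((678.1851196289062, -121.92741394042969), (188.28135681152344, 62.37716293334961), 27.244853973388672) 0.08689783051629241
chisel 85 [ 0.56075062 -0.15805134  0.06495507] ((561.0534057617188, -158.16644287109375), (43.008968353271484, 19.380882263183594), 11.354884147644043)
base 257 ((546.8413696289062, 196.2497100830078), (87.6233139038086, 66.27910614013672), 16.32685661315918) 0.006990806349835843
lips 30 [[561.0, 192.0, 109.0], [560.0, 189.0, 113.0], [560.0, 186.0, 111.0], [556.0, 204.0, 113.0], [557.0, 201.0, 110.0], [557.0, 198.0, 111.0], [557.0, 195.0, 110.0], [556.0, 192.0, 113.0], [558.0, 190.0, 106.0], [558.0, 186.0, 109.0], [552.0, 209.0, 117.0], [554.0, 207.0, 110.0], [553.0, 204.0, 111.0], [553.0, 201.0, 113.0], [554.0, 198.0, 109.0], [555.0, 195.0, 108.0], [555.0, 192.0, 106.0], [556.0, 187.0, 104.0], [552.0, 211.0, 104.0], [551.0, 207.0, 110.0], [552.0, 202.0, 104.0], [523.0, 181.0, 111.0], [522.0, 178.0, 114.0], [523.0, 175.0, 111.0], [520.0, 193.0, 108.0], [519.0, 190.0, 113.0], [520.0, 187.0, 111.0], [520.0, 184.0, 110.0], [516.0, 199.0, 112.0], [517.
[... 453 characters left out ...]
0, 115.0], [557.0, 211.0, 114.0], [554.0, 211.0, 111.0], [557.0, 208.0, 112.0], [518.0, 199.0, 114.0], [551.0, 210.0, 108.0], [554.0, 205.0, 111.0], [557.0, 203.0, 112.0], [560.0, 200.0, 115.0], [521.0, 194.0, 114.0], [554.0, 201.0, 110.0], [557.0, 202.0, 110.0], [560.0, 196.0, 113.0], [521.0, 192.0, 112.0], [554.0, 200.0, 107.0], [557.0, 197.0, 110.0], [560.0, 193.0, 112.0], [562.0, 190.0, 114.0], [524.0, 183.0, 115.0], [557.0, 197.0, 107.0], [560.0, 191.0, 110.0], [562.0, 187.0, 113.0], [524.0, 177.0, 116.0], [557.0, 193.0, 105.0], [560.0, 189.0, 109.0], [563.0, 190.0, 108.0], [527.0, 176.0, 113.0], [557.0, 189.0, 105.0], [560.0, 185.0, 108.0], [527.0, 176.0, 110.0], [529.0, 179.0, 105.0]]
```

Run:
```python
from h import *
t=load("pics/top0.npz");s=load("pics/side0.npz")
for nm,f in(("top",t),("side",s)):
    c=cloud(f);x,y,z=c[...,0],c[...,1],c[...,2]
    m=((z>.078)&(z<.1)&(x>.56)&(x<.72)&(y<-.05)&(y>-.2)).astype(np.uint8)
    n,l,st,_=cv2.connectedComponentsWithStats(m,connectivity=4); k=1+st[1:,4].argmax()
    p=c[l==k]; r=cv2.minAreaRect((p[:,:2]*1000).astype(np.float32)); print(nm,"roof",len(p),r,np.median(p[:,2]),p.mean(0))
    # ray-cast rect on plane z=.088
    vv,uu=np.nonzero(l==k); q=np.array([plane(f,u,v,.088)[:2] for u,v in zip(uu,vv)])*1000
    print(cv2.minAreaRect(q.astype(np.float32)),q.mean(0)); e=np.linalg.eigh(np.cov(q.T)); print("axis deg",np.degrees(np.arctan2(e[1][1,1],e[1][0,1])), np.sqrt(12*e[0]))
    b=f["image"].astype(int)
    m=((z>.04)&(z<.08)&(x>.48)&(x<.60)&(y<-.1)&(y>-.2))
    n,l,st,_=cv2.connectedComponentsWithStats(m.astype(np.uint8),connectivity=4); k=1+st[1:,4].argmax()
    p=c[l==k]*1000
    print("chisel",len(p),p.min(0),p.max(0))
    for a in np.arange(530,600,8): 
        g=p[(p[:,0]>=a)&(p[:,0]<a+8)]
        if len(g):print(a,len(g),g.mean(0).round(1),g[:,1].min().round(),g[:,1].max().round())
```

```text
top roof 378 ((640.1985473632812, -140.94085693359375), (98.49437713623047, 38.894615173339844), 11.299423217773438) 0.08697972359585926 [ 0.63911075 -0.14066496  0.0867937 ]
((638.8087158203125, -139.9150390625), (100.13835144042969, 40.7989616394043), 11.18252182006836) [ 638.73441492 -140.44506326]
axis deg -169.14490614998877 [40.23218069 98.72715095]
chisel 140 [ 539.04551389 -170.29944641   43.29532489] [ 599.97246825 -120.93102474   78.88608021]
538 13 [ 542.7 -160.3   64.6] -170.0 -153.0
546 17 [ 550.5 -160.9   63.8] -170.0 -151.0
554 14 [ 558.2 -157.9   64.9] -167.0 -150.0
562 19 [ 566.1 -157.4   64.6] -167.0 -147.0
570 15 [ 574.6 -155.    65.8] -164.0 -147.0
578 13 [ 581.9 -154.2   67.6] -163.0 -148.0
586 25 [ 590.7 -144.9   62.6] -168.0 -122.0
594 24 [ 596.5 -142.6   58.2] -170.0 -121.0
side roof 810 ((641.8309326171875, -140.10977172851562), (99.1443099975586, 40.48310089111328), 11.083685874938965) 0.08950136576680351 [ 0.64171436 -0.1437829   0.08852518]
((642.3036499023438, -143.14773559570312), (100.56806182861328, 48.0814208984375), 11.33066463470459) [ 641.80560724 -143.28219236]
axis deg -167.85637064216706 [47.31686284 99.86504852]
chisel 260 [ 539.85290344 -170.11269792   54.60766236] [ 599.44293884 -129.68767867   79.34321215]
538 14 [ 543.1 -158.7   65.4] -170.0 -151.0
546 34 [ 549.5 -160.    66.2] -169.0 -148.0
554 33 [ 558.  -158.5   66.7] -168.0 -148.0
562 36 [ 566.4 -157.7   67.2] -167.0 -146.0
570 32 [ 574.3 -156.3   67.3] -165.0 -143.0
578 30 [ 581.5 -155.8   69.5] -164.0 -145.0
586 47 [ 590.3 -147.9   68.4] -160.0 -130.0
594 34 [ 596.6 -157.8   66.7] -169.0 -130.0
```

```bash
cat >> h.py <<'E'
def tgt(x,y,z,yaw):
    "tool down, tool x at yaw deg; prints row in tool axes from measured pose"
    st=manip.state(); R0=rot(st["tool_rot"]); a=np.radians(yaw)
    xa=np.array([np.cos(a),np.sin(a),0]); za=np.array([0,0,-1.]); ya=np.cross(za,xa)
    R1=R.from_matrix(np.stack([xa,ya,za],1))
    d=R0.inv().apply(np.array([x,y,z])-st["tool_pos"]); w=(R0.inv()*R1).as_rotvec()
    X=R0.as_matrix()
    print("t %.2f pos %s yaw %.2f grip %.3f F %s"%(st["time"],st["tool_pos"].round(4),np.degrees(np.arctan2(X[1,0],X[0,0])),st["gripper_width"],st["contact_force"].round(1)))
    print("d",d.round(4),"w",w.round(4),"|d|/.0625 %.1f  ang/10.7 %.1f"%(np.linalg.norm(d)/.0625,np.degrees(np.linalg.norm(w))/10.7))
E
python3 -c "
from h import *
tgt(.555,-.159,.20,101.2)"
```

```text
t 0.15 pos [0.17   0.6009 0.2303] yaw 74.20 grip 1.002 F [0.2 0.5 0.4]
d [-0.6263  0.5774  0.0312] w [-0.0006  0.0015 -0.4713] |d|/.0625 13.6  ang/10.7 2.5
```

```bash
M='{"dx":-0.6263,"dy":0.5774,"dz":0.0312,"ax":0,"ay":0,"az":-0.471}'
python3 -m handwheel '[{"dx":-0.0626,"dy":0.0577,"dz":0.003,"ax":0,"ay":0,"az":-0.16},{"dx":-0.108,"dy":0.1,"dz":0.0,"ax":0,"ay":0,"az":-0.31},{"dx":-0.154,"dy":0.142,"dz":0.0,"ax":0,"ay":0,"az":-0.471},{"dx":-0.2,"dy":0.184,"dz":0.0,"ax":0,"ay":0,"az":-0.471},{"dx":-0.246,"dy":0.226,"dz":0.0,"ax":0,"ay":0,"az":-0.471}]' 0
python3 -c "
from h import *
tgt(.555,-.159,.20,101.2)"
```

```text
time: 0.78
tool_pos: [0.3113, 0.3206, 0.231]
tool_rot: [0.0, 0.635, 0.773, 0.0]
contact_force: [0.9, 0.7, -0.2]
gripper_width: 0.999
t 0.78 pos [0.3113 0.3206 0.231 ] yaw 101.22 grip 0.999 F [ 0.9  0.7 -0.2]
d [-0.5178  0.1457  0.0312] w [0.0003 0.0001 0.0004] |d|/.0625 8.6  ang/10.7 0.0
```

```bash
python3 -m handwheel '[{"dx":-0.518,"dy":0.1457,"dz":0.031},{"dx":-0.518,"dy":0.1457,"dz":0.031},{"dx":-0.518,"dy":0.1457,"dz":0.031},{"dx":-0.518,"dy":0.1457,"dz":0.031},{"dx":-0.518,"dy":0.1457,"dz":0.031}]'
python3 -c "
from h import *
tgt(.555,-.159,.20,101.2)"
```

```text
t 0.78 pos [0.3113 0.3206 0.231 ] yaw 101.22 grip 0.999 F [ 0.9  0.7 -0.2]
d [-0.5178  0.1457  0.0312] w [0.0003 0.0001 0.0004] |d|/.0625 8.6  ang/10.7 0.0invalid input at $[0]: expected keys dx, dy, dz, ax, ay, az
```

```bash
python3 -m handwheel '[{"dx":-0.518,"dy":0.1457,"dz":0.031,"ax":0,"ay":0,"az":0},{"dx":-0.518,"dy":0.1457,"dz":0.031,"ax":0,"ay":0,"az":0},{"dx":-0.518,"dy":0.1457,"dz":0.031,"ax":0,"ay":0,"az":0},{"dx":-0.518,"dy":0.1457,"dz":0.031,"ax":0,"ay":0,"az":0},{"dx":-0.518,"dy":0.1457,"dz":0.031,"ax":0,"ay":0,"az":0}]'
python3 -c "
from h import *
tgt(.555,-.159,.20,101.2)"
```

```text
time: 1.4
tool_pos: [0.4525, 0.0422, 0.2132]
tool_rot: [0.0, 0.635, 0.773, 0.0]
contact_force: [1.4, 0.9, -0.7]
gripper_width: 0.997
t 1.40 pos [0.4525 0.0422 0.2132] yaw 101.17 grip 0.997 F [ 1.4  0.9 -0.7]
d [-0.2172  0.0615  0.0132] w [ 0.0007 -0.0001 -0.0006] |d|/.0625 3.6  ang/10.7 0.0
```

```bash
python3 -m handwheel '[{"dx":-0.217,"dy":0.0615,"dz":0.013,"ax":0,"ay":0,"az":0},{"dx":-0.217,"dy":0.0615,"dz":0.013,"ax":0,"ay":0,"az":0},{"dx":-0.217,"dy":0.0615,"dz":0.013,"ax":0,"ay":0,"az":0},{"dx":-0.217,"dy":0.0615,"dz":0.013,"ax":0,"ay":0,"az":0},{"dx":-0.217,"dy":0.0615,"dz":0.013,"ax":0,"ay":0,"az":0}]'
python3 -c "
from h import *
tgt(.567,-.157,.045,101.2)
f=grab('wrist','w1'); cv2.imwrite('pics/w1.png',f['image'])"
```

```text
time: 2.02
tool_pos: [0.5547, -0.1589, 0.1993]
tool_rot: [-0.001, 0.636, 0.772, -0.0]
contact_force: [0.4, 0.7, 0.3]
gripper_width: 1.0
t 2.02 pos [ 0.5547 -0.1589  0.1993] yaw 101.00 grip 1.000 F [0.4 0.7 0.3]
d [-0.0006  0.0127  0.1543] w [-0.0015 -0.0008 -0.0035] |d|/.0625 2.5  ang/10.7 0.0
```

View pics/w1.png

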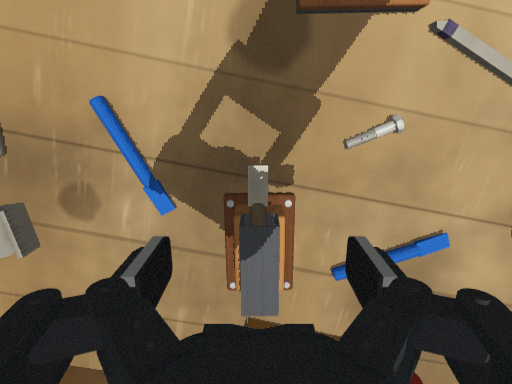

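Run:
```python
from h import *
f=load("pics/w1.npz");c=cloud(f)*1000
for v in range(162,240,4):
    r=c[v]; m=(r[:,2]>52)&(r[:,2]<100)&(np.abs(np.arange(512)-258)<30)
    if m.any():
        u=np.nonzero(m)[0]; l=plane(f,u.min()-.5,v,.070)*1000; h=plane(f,u.max()+.5,v,.070)*1000
        print(v,u.min(),u.max(),r[m].mean(0).round(1),"ctr",((l+h)/2)[:2].round(1),"w %.1f"%np.linalg.norm(h-l))
for u in(254,258,262): print([int(c[v,u,2]) if c[v,u,2]==c[v,u,2] else -1 for v in range(162,230,2)])
m=(c[...,2]>82)&(c[...,2]<95); m[:, :225]=0;m[:,295:]=0;m[320:]=0
vv,uu=np.nonzero(m); q=np.array([plane(f,u,v,.088)[:2]*1000 for u,v in zip(uu,vv)],np.float32); print(cv2.minAreaRect(q), np.median(c[m][:,2]))
st=manip.state()
```

```text
166 248 268 [ 542.9 -161.5   64.1] ctr [ 541.7 -161.8] w 19.7
170 248 268 [ 546.7 -160.9   64.2] ctr [ 545.5 -161.1] w 19.8
174 248 268 [ 550.6 -160.1   64.5] ctr [ 549.3 -160.4] w 19.9
178 248 267 [ 554.5 -159.8   64.7] ctr [ 553.2 -160.1] w 19.0
182 248 267 [ 558.3 -159.1   65.1] ctr [ 557.1 -159.3] w 19.1
186 248 267 [ 562.3 -158.3   65.2] ctr [ 561.  -158.6] w 19.2
190 248 267 [ 566.1 -157.6   65.7] ctr [ 564.9 -157.8] w 19.2
194 248 267 [ 570.1 -156.8   65.7] ctr [ 568.8 -157.1] w 19.3
198 248 267 [ 574.  -156.    66.1] ctr [ 572.8 -156.3] w 19.4
202 248 267 [ 578.  -155.3   66.5] ctr [ 576.8 -155.5] w 19.5
206 250 265 [ 581.3 -154.6   68.6] ctr [ 580.9 -154.7] w 15.6
210 250 265 [ 585.3 -153.9   69.1] ctr [ 584.9 -153.9] w 15.7
214 241 277 [ 591.9 -151.    61.8] ctr [ 588.8 -151.7] w 36.4
218 241 279 [ 595.4 -149.3   63.2] ctr [ 592.7 -149.9] w 38.6
222 237 279 [ 599.6 -150.1   64.1] ctr [ 597.3 -151. ] w 42.7
226 235 282 [ 595.4 -151.    84.3] ctr [ 601.4 -149.7] w 47.8
230 235 284 [ 598.3 -149.8   86.6] ctr [ 605.4 -147.9] w 50.0
234 239 282 [ 602.1 -148.    86.4] ctr [ 609.5 -146.1] w 44.2
238 237 280 [ 606.9 -148.3   85.5] ctr [ 614.2 -147.2] w 44.4
[0, 0, 64, 64, 65, 65, 64, 64, 64, 64, 64, 65, 64, 64, 65, 65, 65, 65, 65, 64, 65, 68, 70, 71, 69, 70, 69, 70, 70, 69, 69, 70, 86, 87]
[1, -1, 64, 64, 63, 65, 64, 64, 65, 65, 66, 64, 64, 65, 66, 64, 65, 64, 64, 67, 67, 69, 70, 68, 70, 71, 72, 70, 71, 71, 71, 72, 86, 88]
[0, 1, 64, 64, 65, 65, 65, 63, 64, 64, 65, 64, 65, 66, 66, 65, 65, 65, 65, 65, 65, 67, 70, 69, 69, 69, 71, 69, 70, 69, 70, 69, 86, 88]
((640.8665161132812, -141.2308349609375), (100.43923950195312, 37.84928894042969), 11.304113388061523) 87.9512096032219
```

```bash
python3 -m handwheel '[{"dx":-0.0006,"dy":0.0137,"dz":0.06,"ax":0,"ay":0,"az":0},{"dx":-0.0006,"dy":0.0137,"dz":0.11,"ax":0,"ay":0,"az":0},{"dx":-0.0006,"dy":0.0137,"dz":0.1543,"ax":0,"ay":0,"az":0},{"dx":-0.0006,"dy":0.0137,"dz":0.1543,"ax":0,"ay":0,"az":0}]' 0
python3 -c "
from h import *
tgt(.568,-.157,.045,100.8)
f=grab('side','s2'); crop(f,240,350,220,310,6,'s2')
f=grab('wrist','w2'); cv2.imwrite('pics/w2.png',f['image'])"
```

```text
time: 2.58
tool_pos: [0.5642, -0.1519, 0.0418]
tool_rot: [-0.005, 0.634, 0.773, -0.001]
contact_force: [-0.5, 0.7, 0.5]
gripper_width: 1.001
t 2.58 pos [ 0.5642 -0.1519  0.0418] yaw 101.27 grip 1.001 F [-0.5  0.7  0.5]
d [-0.0057  0.0027 -0.0033] w [-0.0079 -0.0054  0.0082] |d|/.0625 0.1  ang/10.7 0.1
```

View pics/w2.png

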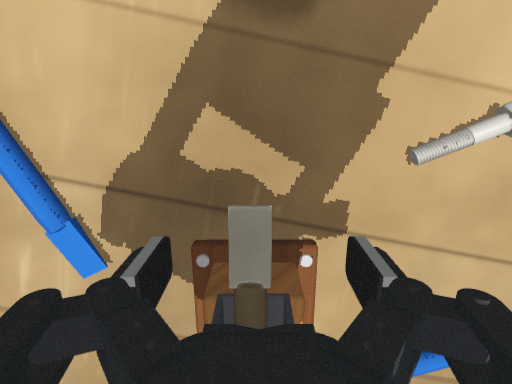

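View pics/s2.png

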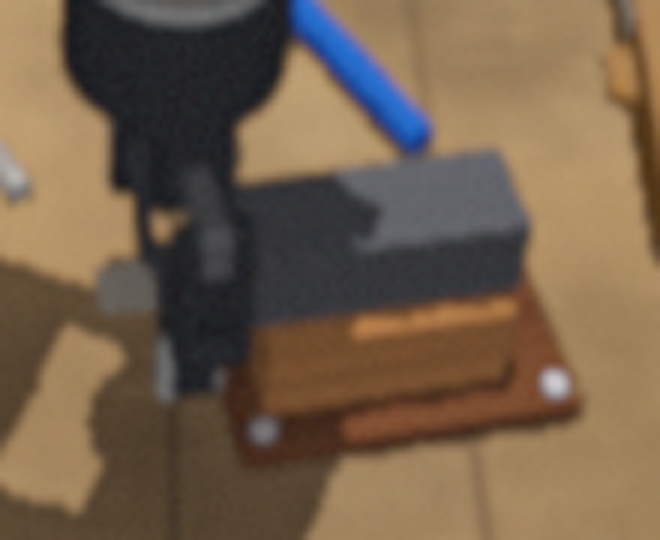

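```bash
python3 -c "
from h import *
tgt(.568,-.157,.045,100.8)"
```

```text
t 2.67 pos [ 0.5685 -0.154   0.0473] yaw 101.24 grip 1.003 F [ 1.7 -0.7  1.5]
d [-0.0028 -0.0011  0.0023] w [0.0009 0.0005 0.0077] |d|/.0625 0.1  ang/10.7 0.0
```

```bash
python3 -m handwheel '[{"dx":0,"dy":0,"dz":0,"ax":0,"ay":0,"az":0},{"dx":0,"dy":0,"dz":0,"ax":0,"ay":0,"az":0}]' 0
python3 -c "
from h import *
tgt(.568,-.157,.045,100.8)"
```

```text
time: 2.92
tool_pos: [0.5696, -0.1552, 0.0486]
tool_rot: [0.002, 0.635, 0.773, 0.001]
contact_force: [-0.7, -0.2, 0.0]
gripper_width: 1.003
t 2.92 pos [ 0.5696 -0.1552  0.0486] yaw 101.19 grip 1.003 F [-0.7 -0.2  0. ]
d [-0.0015 -0.002   0.0036] w [0.0035 0.0023 0.0068] |d|/.0625 0.1  ang/10.7 0.0
```

```bash
python3 -m handwheel '[{"dx":-0.001,"dy":0,"dz":0.001,"ax":0,"ay":0,"az":0},{"dx":-0.001,"dy":0,"dz":0.001,"ax":0,"ay":0,"az":0}]' 0
python3 -c "
from h import *
tgt(.568,-.157,.045,100.8)"
```

```text
time: 3.18
tool_pos: [0.5684, -0.1558, 0.0453]
tool_rot: [0.0, 0.635, 0.773, 0.0]
contact_force: [0.2, -0.3, -0.2]
gripper_width: 1.003
t 3.17 pos [ 0.5684 -0.1558  0.0453] yaw 101.17 grip 1.003 F [ 0.2 -0.3 -0.2]
d [-0.0011 -0.0006  0.0003] w [0.0003 0.0002 0.0065] |d|/.0625 0.0  ang/10.7 0.0
```

Settled. Close.

```bash
python3 -m handwheel '[{"dx":-0.001,"dy":0,"dz":0,"ax":0,"ay":0,"az":0},{"dx":-0.001,"dy":0,"dz":0,"ax":0,"ay":0,"az":0},{"dx":-0.001,"dy":0,"dz":0,"ax":0,"ay":0,"az":0},{"dx":-0.001,"dy":0,"dz":0,"ax":0,"ay":0,"az":0},{"dx":-0.001,"dy":0,"dz":0,"ax":0,"ay":0,"az":0}]' 255
python3 -m handwheel '[{"dx":-0.001,"dy":0,"dz":0,"ax":0,"ay":0,"az":0},{"dx":-0.001,"dy":0,"dz":0,"ax":0,"ay":0,"az":0},{"dx":-0.001,"dy":0,"dz":0,"ax":0,"ay":0,"az":0}]'
python3 -c "
from h import *
tgt(.568,-.157,.045,100.8)
f=grab('wrist','w3'); cv2.imwrite('pics/w3.png',f['image'])"
```

```text
time: 3.8
tool_pos: [0.5685, -0.1567, 0.0451]
tool_rot: [0.0, 0.635, 0.773, -0.0]
contact_force: [-0.3, 0.4, 1.2]
gripper_width: 0.178
time: 4.18
tool_pos: [0.5686, -0.1573, 0.0451]
tool_rot: [-0.0, 0.635, 0.773, 0.0]
contact_force: [-0.8, 3.2, 1.8]
gripper_width: 0.175
t 4.17 pos [ 0.5686 -0.1573  0.0451] yaw 101.19 grip 0.175 F [-0.8  3.2  1.8]
d [ 0.0004 -0.0006  0.0001] w [-0.     -0.0007  0.0068] |d|/.0625 0.0  ang/10.7 0.0
```

View pics/w3.png

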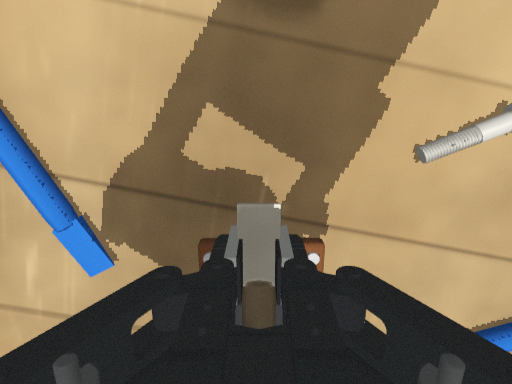

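```bash
python3 -m handwheel '[{"dx":0,"dy":0,"dz":-0.003,"ax":0,"ay":0,"az":0},{"dx":0,"dy":-0.02,"dz":-0.004,"ax":0,"ay":0,"az":0},{"dx":0,"dy":-0.045,"dz":-0.004,"ax":0,"ay":0,"az":0},{"dx":0,"dy":-0.07,"dz":-0.004,"ax":0,"ay":0,"az":0},{"dx":0,"dy":-0.095,"dz":-0.004,"ax":0,"ay":0,"az":0}]'
python3 -m handwheel '[{"dx":0,"dy":-0.02,"dz":0,"ax":0,"ay":0,"az":0},{"dx":0,"dy":-0.03,"dz":0,"ax":0,"ay":0,"az":0},{"dx":0,"dy":-0.03,"dz":-0.03,"ax":0,"ay":0,"az":0},{"dx":0,"dy":-0.03,"dz":-0.07,"ax":0,"ay":0,"az":0},{"dx":0,"dy":-0.03,"dz":-0.11,"ax":0,"ay":0,"az":0}]'
python3 -c "
from h import *
f=grab('side','s4'); crop(f,180,340,140,300,3.7,'s4')
f=grab('wrist','w4'); cv2.imwrite('pics/w4.png',f['image'])
tgt(.540,.192,.16,16)"
```

```text
time: 4.85
tool_pos: [0.4742, -0.1764, 0.0485]
tool_rot: [-0.0, 0.635, 0.773, -0.001]
contact_force: [-0.3, 0.7, -1.8]
gripper_width: 0.176
time: 5.48
tool_pos: [0.4459, -0.182, 0.1599]
tool_rot: [-0.0, 0.635, 0.773, -0.0]
contact_force: [1.5, -0.9, -1.8]
gripper_width: 0.175
t 5.58 pos [ 0.4492 -0.1838  0.1647] yaw 101.18 grip 0.172 F [ 0.2 -1.1 -3.1]
d [0.3511 0.1619 0.0034] w [1.2100e-02 2.0000e-04 1.4868e+00] |d|/.0625 6.2  ang/10.7 8.0
```

View pics/w4.png

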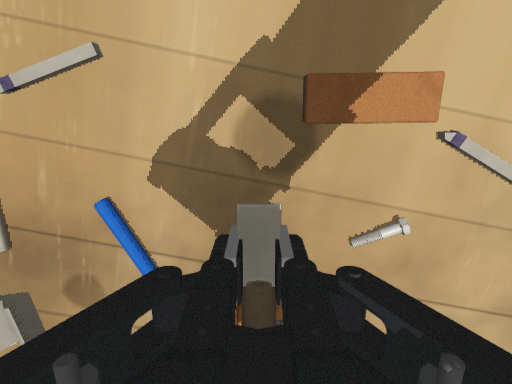

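View pics/s4.png

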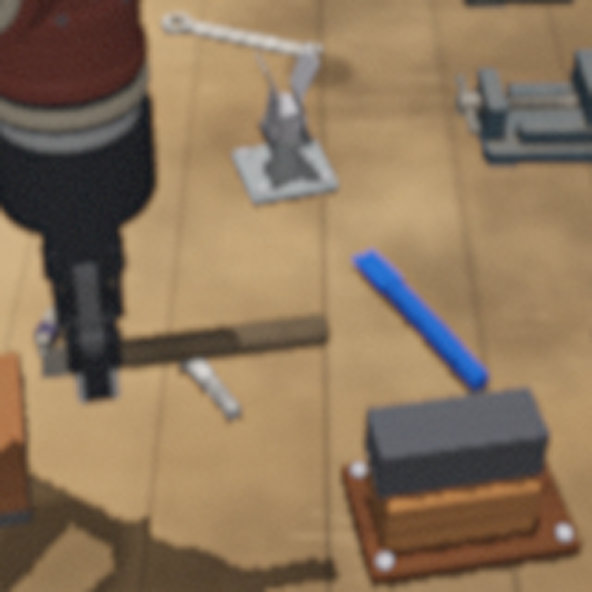

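Run:
```python
from h import *
f=load("pics/s4.npz");c=cloud(f)*1000
m=(c[...,2]>120)&(c[...,2]<250)&(c[...,0]>400)&(c[...,0]<640)&(c[...,1]>-240)&(c[...,1]<-100)
ax=np.array([np.cos(np.radians(11.2)),np.sin(np.radians(11.2))])
st=manip.state();p=c[m];s=(p[:,:2]-np.array([449.2,-183.8]))@ax; l=(p[:,:2]-np.array([449.2,-183.8]))@[-ax[1],ax[0]]
for a in range(-40,140,10):
    k=(s>=a)&(s<a+10)
    if k.any(): print(a,k.sum(),"zmax %.0f z90 %.1f lat %.1f %.1f"%(p[k,2].max(),np.percentile(p[k,2],85),l[k].min(),l[k].max()),"smax %.1f smin %.1f"%(s[k].max(),s[k].min()))
f=load("pics/w4.npz");c=cloud(f)*1000
m=(c[...,2]>150)&(c[...,2]<220)&(np.abs(np.mgrid[:384,:512][1]-259)<17)&(np.mgrid[:384,:512][0]<320)
for v in range(200,326,10):
    if m[v].any(): r=c[v][m[v]]; print(v,((r[:,:2]-np.array([449.2,-183.8]))@ax).mean().round(1), ((r[:,:2]-np.array([449.2,-183.8]))@[-ax[1],ax[0]]).mean().round(1),r[:,2].mean().round(1))
```

```text
-30 46 zmax 182 z90 181.4 lat -7.5 13.1 smax -20.1 smin -29.5
-20 102 zmax 249 z90 241.8 lat -54.3 13.3 smax -10.0 smin -19.9
-10 86 zmax 250 z90 234.2 lat -56.7 -9.2 smax -0.1 smin -9.9
0 104 zmax 249 z90 237.8 lat -57.9 -5.0 smax 9.9 smin 0.0
10 70 zmax 249 z90 241.2 lat -32.4 9.3 smax 19.9 smin 10.1
20 49 zmax 189 z90 187.3 lat -4.9 10.1 smax 29.9 smin 20.2
30 49 zmax 189 z90 188.0 lat -5.0 9.5 smax 39.8 smin 30.0
40 48 zmax 189 z90 187.6 lat -5.8 9.1 smax 50.0 smin 40.2
50 48 zmax 189 z90 187.4 lat -6.2 8.6 smax 60.0 smin 50.5
60 46 zmax 188 z90 187.5 lat -5.6 10.4 smax 70.0 smin 60.0
70 47 zmax 188 z90 187.5 lat -6.2 8.0 smax 79.5 smin 70.0
80 47 zmax 189 z90 187.0 lat -6.2 11.1 smax 89.8 smin 80.1
90 45 zmax 188 z90 187.5 lat -5.9 9.4 smax 99.7 smin 90.6
100 46 zmax 189 z90 187.2 lat -6.1 9.9 smax 110.0 smin 100.2
110 33 zmax 188 z90 186.6 lat -4.8 8.2 smax 117.0 smin 110.1
210 -24.2 0.3 185.6
220 -19.6 0.3 186.0
230 -14.8 0.4 186.2
240 -10.1 0.3 186.8
250 -5.2 0.4 187.0
260 -0.2 0.3 187.3
270 4.8 0.4 187.8
280 9.7 0.6 188.3
290 13.7 0.4 190.4
300 18.7 0.4 191.0
310 24.2 0.4 191.1
```

Run:
```python
from h import *
c=np.concatenate([cloud(load("pics/top0.npz")).reshape(-1,3),cloud(load("pics/side0.npz")).reshape(-1,3)])
for x in np.arange(.45,.9,.05):
    print("%.2f"%x,["%3.0f"%(1000*np.nanmax(np.r_[0,c[(abs(c[:,0]-x)<.025)&(abs(c[:,1]-y)<.025)&(c[:,2]<.5),2]])) for y in np.arange(-.2,.36,.05)])
tgt(.62,.20,.235,101.2)
```

```text
0.45 ['  5', '  5', '  6', ' 18', ' 21', '  5', '  6', '  6', '  6', '  6', '  6', '  8']
0.50 ['  5', '  6', '  5', ' 19', ' 22', '  6', '  6', '111', '116', '  6', '  6', ' 11']
0.55 ['  5', ' 71', '  6', '  6', '  5', '  5', '  6', ' 60', '117', ' 10', '  6', ' 11']
0.60 [' 54', ' 92', ' 87', '  6', '  5', ' 20', ' 15', ' 10', ' 15', '  6', '  7', '  6']
0.65 [' 16', ' 93', ' 92', ' 21', ' 21', ' 21', '  6', '  6', '  6', '  7', '  5', '  7']
0.70 [' 15', ' 92', ' 92', ' 18', '  6', '  7', '  6', '  7', ' 53', ' 55', ' 53', '  7']
0.75 ['  5', '131', '130', '131', '130', ' 98', '  6', '  6', ' 36', ' 45', ' 35', '  8']
0.80 ['  5', '131', '131', '132', '131', '  4', ' 76', ' 55', ' 69', ' 70', ' 69', ' 79']
0.85 ['494', '447', '435', '500', '132', '153', '147', ' 68', ' 70', ' 72', ' 81', ' 79']
t 5.58 pos [ 0.4492 -0.1838  0.1647] yaw 101.18 grip 0.172 F [ 0.2 -1.1 -3.1]
d [ 0.3429  0.2426 -0.0709] w [ 0.008   0.0076 -0.0002] |d|/.0625 6.8  ang/10.7 0.1
```

```bash
python3 -m handwheel '[{"dx":0.02,"dy":0.01,"dz":-0.03,"ax":0,"ay":0,"az":0},{"dx":0.06,"dy":0.04,"dz":-0.055,"ax":0,"ay":0,"az":0},{"dx":0.105,"dy":0.073,"dz":-0.07,"ax":0,"ay":0,"az":0},{"dx":0.15,"dy":0.106,"dz":-0.07,"ax":0,"ay":0,"az":0},{"dx":0.195,"dy":0.139,"dz":-0.07,"ax":0,"ay":0,"az":0}]'
python3 -m handwheel '[{"dx":0.045,"dy":0.033,"dz":0,"ax":0,"ay":0,"az":0},{"dx":0.09,"dy":0.064,"dz":0,"ax":0,"ay":0,"az":0},{"dx":0.125,"dy":0.09,"dz":0,"ax":0,"ay":0,"az":0},{"dx":0.148,"dy":0.104,"dz":0,"ax":0,"ay":0,"az":0},{"dx":0.148,"dy":0.104,"dz":0,"ax":0,"ay":0,"az":0}]'
python3 -m handwheel '[{"dx":0,"dy":0,"dz":0,"ax":0,"ay":0,"az":0},{"dx":0,"dy":0,"dz":0,"ax":0,"ay":0,"az":0}]'
python3 -c "
from h import *
f=grab('wrist','w5'); cv2.imwrite('pics/w5.png',f['image'])
tgt(.62,.20,.235,101.2)"
```

```text
time: 6.2
tool_pos: [0.5449, 0.0381, 0.2276]
tool_rot: [-0.0, 0.635, 0.773, -0.0]
contact_force: [1.1, -0.8, -1.4]
gripper_width: 0.176
time: 6.82
tool_pos: [0.6176, 0.2033, 0.2264]
tool_rot: [-0.001, 0.634, 0.773, -0.001]
contact_force: [0.5, 0.9, -2.9]
gripper_width: 0.171
time: 7.08
tool_pos: [0.6176, 0.2008, 0.2284]
tool_rot: [-0.0, 0.635, 0.772, -0.0]
contact_force: [0.2, 0.2, -2.1]
gripper_width: 0.18
t 7.12 pos [0.6177 0.2008 0.2288] yaw 101.12 grip 0.176 F [ 0.3  0.6 -1.6]
d [-0.0012  0.0021 -0.0062] w [-0.0003  0.0002 -0.0015] |d|/.0625 0.1  ang/10.7 0.0
```

View pics/w5.png

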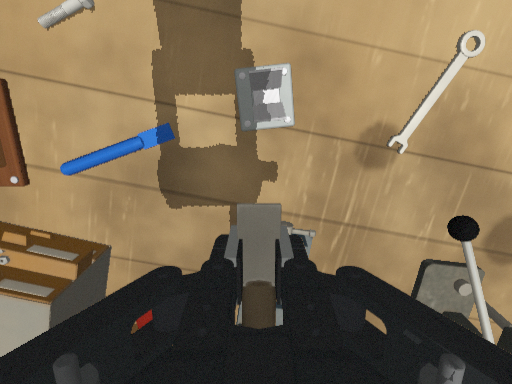

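Run:
```python
from h import *
f=load("pics/w5.npz");c=cloud(f)*1000
crop(f,215,315,50,145,6,"w5c")
sub=c[50:145,215:315]
m=(sub[...,2]>103)&(sub[...,2]<120)
print("lips",m.sum()); p=sub[m]
th=np.radians(16); X=np.array([np.cos(th),np.sin(th)]);Y=np.array([-X[1],X[0]])
o=np.array([540,192])
for lo,hi in((-40,0),(0,40)):
    s=(p[:,:2]-o)@X; k=(s>lo)&(s<hi); q=p[k]; s=s[k]; l=(q[:,:2]-o)@Y
    print(k.sum(),"x",s.min(),s.max(),s.mean(),"y",l.min(),l.max(),l.mean(),"slope deg",np.degrees(np.polyfit(l,s,1)[0]),q[:,2].max())
# whole structure above z=40 
for a,b in((100,120),(80,100),(66,76),(40,66)):
    m=(sub[...,2]>a)&(sub[...,2]<=b); q=sub[m]
    if len(q)>3: print(a,len(q),cv2.minAreaRect(q[:,:2].astype(np.float32)),q.mean(0))
b=f["image"][50:145,215:315].astype(int)
m=(sub[...,2]>2)&(sub[...,2]<16)&(b.max(-1)-b.min(-1)<30); 
q=sub[m]; 
mm=m.astype(np.uint8); n,l,st,_=cv2.connectedComponentsWithStats(mm); k=1+st[1:,4].argmax(); q=sub[l==k]; print("base",len(q),cv2.minAreaRect(q[:,:2].astype(np.float32)),np.median(q[:,2]))
```

```text
lips 530
289 x -19.432881603064597 -12.726500971465205 -16.19394799255476 y -13.464344025087408 14.478301517790385 0.3969760420280434 slope deg -1.5809771240470147 114.33527971445928
241 x 15.727041263483802 22.6916868248568 19.5864732287975 y -12.300945079016548 15.145072898793991 1.2413642463008756 slope deg -1.1011520174642155 113.96246042626629
100 635 ((541.2724609375, 193.22650146484375), (42.061073303222656, 28.02466583251953), 17.030773162841797) [539.83730663 192.74191913 108.03227159]
80 568 ((541.3047485351562, 193.2315216064453), (28.72873306274414, 27.834157943725586), 17.058183670043945) [540.64622113 193.00494886  91.41878556]
66 383 ((541.13232421875, 193.2383575439453), (13.444873809814453, 25.955705642700195), 17.24907875061035) [541.13365519 193.23115923  69.83475041]
40 23 ((536.62939453125, 186.9481201171875), (12.034194946289062, 28.640186309814453), 45.97718048095703) [543.96712683 180.32421229  41.6970193 ]
base 1885 ((541.6893310546875, 192.93524169921875), (72.47315216064453, 66.24473571777344), 17.26806640625) 7.872076789976312
```

View pics/w5c.png

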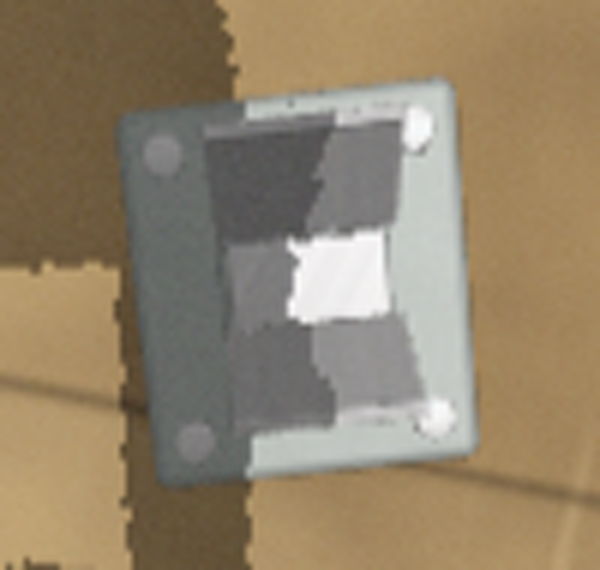

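```bash
python3 -c "
from h import *
tgt(.528,.2362,.16,17.2)"
```

```text
t 7.12 pos [0.6177 0.2008 0.2288] yaw 101.12 grip 0.176 F [ 0.3  0.6 -1.6]
d [ 0.052  -0.0812  0.0688] w [-1.0000e-04  4.0000e-04  1.4646e+00] |d|/.0625 1.9  ang/10.7 7.8
```

```bash
python3 -m handwheel '[{"dx":0.005,"dy":-0.01,"dz":0,"ax":0,"ay":0,"az":0.12},{"dx":0.015,"dy":-0.024,"dz":0,"ax":0,"ay":0,"az":0.30},{"dx":0.025,"dy":-0.04,"dz":0,"ax":0,"ay":0,"az":0.48},{"dx":0.035,"dy":-0.056,"dz":0,"ax":0,"ay":0,"az":0.66},{"dx":0.045,"dy":-0.071,"dz":0,"ax":0,"ay":0,"az":0.84}]'
python3 -c "
from h import *
tgt(.528,.2362,.16,17.2)"
```

```text
time: 7.75
tool_pos: [0.5389, 0.2317, 0.2292]
tool_rot: [-0.0, 0.896, 0.443, 0.0]
contact_force: [-0.1, 0.3, -1.3]
gripper_width: 0.178
t 7.75 pos [0.5389 0.2317 0.2292] yaw 52.65 grip 0.178 F [-0.1  0.3 -1.3]
d [-0.0031 -0.0115  0.0692] w [ 1.000e-04 -7.000e-04  6.187e-01] |d|/.0625 1.1  ang/10.7 3.3
```

```bash
python3 -m handwheel '[{"dx":-0.001,"dy":-0.004,"dz":0.01,"ax":0,"ay":0,"az":0.18},{"dx":-0.002,"dy":-0.008,"dz":0.03,"ax":0,"ay":0,"az":0.36},{"dx":-0.003,"dy":-0.011,"dz":0.05,"ax":0,"ay":0,"az":0.52},{"dx":-0.003,"dy":-0.0113,"dz":0.065,"ax":0,"ay":0,"az":0.619},{"dx":-0.003,"dy":-0.0113,"dz":0.069,"ax":0,"ay":0,"az":0.619}]'
python3 -m handwheel '[{"dx":0,"dy":0,"dz":0,"ax":0,"ay":0,"az":0},{"dx":0,"dy":0,"dz":0,"ax":0,"ay":0,"az":0},{"dx":0,"dy":0,"dz":0,"ax":0,"ay":0,"az":0}]'
python3 -c "
from h import *
f=grab('side','s6'); crop(f,180,340,100,220,5,'s6')
f=grab('top','t6'); crop(f,160,290,130,230,6,'t6')
tgt(.528,.2362,.105,17.2)"
```

```text
time: 8.38
tool_pos: [0.528, 0.2358, 0.1589]
tool_rot: [0.0, 0.988, 0.153, -0.001]
contact_force: [0.1, 0.5, -1.5]
gripper_width: 0.174
time: 8.75
tool_pos: [0.5292, 0.2366, 0.161]
tool_rot: [-0.0, 0.988, 0.153, 0.001]
contact_force: [0.7, 0.7, -2.3]
gripper_width: 0.177
t 8.85 pos [0.529  0.2366 0.1606] yaw 17.60 grip 0.173 F [-0.2  0.1 -1.4]
d [-0.0011  0.0001  0.0556] w [-0.     -0.0009  0.0071] |d|/.0625 0.9  ang/10.7 0.0
```

View pics/s6.png

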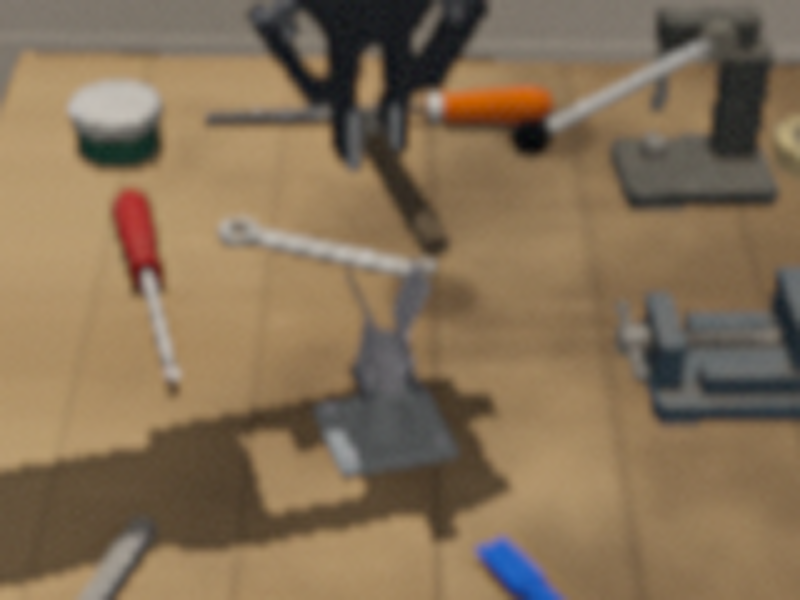

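View pics/t6.png

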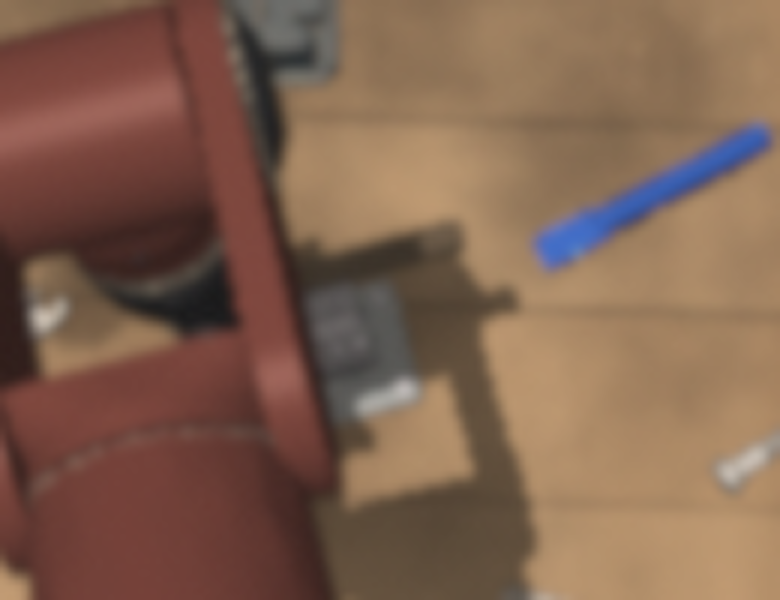

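Run:
```python
from h import *
f=load("pics/s6.npz");c=cloud(f)*1000
th=np.radians(17.2);X=np.array([np.cos(th),np.sin(th)]);Y=np.array([-X[1],X[0]])
o=np.array([541.3,193.2])
p=c[(c[...,2]>140)&(c[...,2]<200)]; s=(p[:,:2]-o)@X;l=(p[:,:2]-o)@Y
for a in range(-80,30,10):
    k=(l>=a)&(l<a+10)&(abs(s)<25)
    if k.any(): print(a,k.sum(),"x %.1f..%.1f"%(s[k].min(),s[k].max()),"ztop %.1f"%np.percentile(p[k,2],90),"lmin %.1f"%l[k].min())
```

```text
-80 28 x -5.7..8.4 ztop 188.4 lmin -75.7
-70 14 x -5.8..6.9 ztop 189.7 lmin -69.8
-60 14 x -6.8..6.8 ztop 188.9 lmin -59.7
-50 16 x -6.3..7.2 ztop 189.7 lmin -49.8
-40 11 x -6.4..6.4 ztop 189.4 lmin -39.7
-30 15 x -6.9..7.0 ztop 189.8 lmin -30.0
-20 14 x -5.7..6.5 ztop 190.4 lmin -19.8
-10 15 x -6.8..6.9 ztop 190.3 lmin -10.0
0 13 x -6.3..7.4 ztop 189.0 lmin 0.7
10 10 x -6.9..4.1 ztop 189.8 lmin 11.0
20 12 x -5.9..7.3 ztop 190.2 lmin 20.5
```

```bash
python3 -m handwheel '[{"dx":0,"dy":0,"dz":0.025,"ax":0,"ay":0,"az":0},{"dx":0,"dy":0,"dz":0.055,"ax":0,"ay":0,"az":0},{"dx":0,"dy":0,"dz":0.068,"ax":0,"ay":0,"az":0},{"dx":0,"dy":0,"dz":0.078,"ax":0,"ay":0,"az":0},{"dx":0,"dy":0,"dz":0.086,"ax":0,"ay":0,"az":0}]'
python3 -m handwheel '[{"dx":0,"dy":0,"dz":0.006,"ax":0,"ay":0,"az":0},{"dx":0,"dy":0,"dz":0.012,"ax":0,"ay":0,"az":0}]'
python3 -c "
from h import *
f=grab('side','s7'); crop(f,180,340,100,220,5,'s7')
tgt(.528,.2362,.060,17.2); print(manip.state()['ft_torque'])"
```

```text
time: 9.48
tool_pos: [0.5292, 0.2367, 0.0746]
tool_rot: [0.0, 0.988, 0.153, 0.001]
contact_force: [-1.4, -0.4, 0.3]
gripper_width: 0.174
time: 9.72
tool_pos: [0.5289, 0.2366, 0.0621]
tool_rot: [-0.0, 0.988, 0.153, 0.0]
contact_force: [-2.0, -0.2, -1.0]
gripper_width: 0.177
t 9.78 pos [0.5283 0.2364 0.0611] yaw 17.59 grip 0.177 F [ 0.5  0.3 -1.6]
d [-0.0004  0.0001  0.0011] w [-0.      0.0007  0.0068] |d|/.0625 0.0  ang/10.7 0.0
[ 0.03669837  0.07217607 -0.08247445]
```

View pics/s7.png

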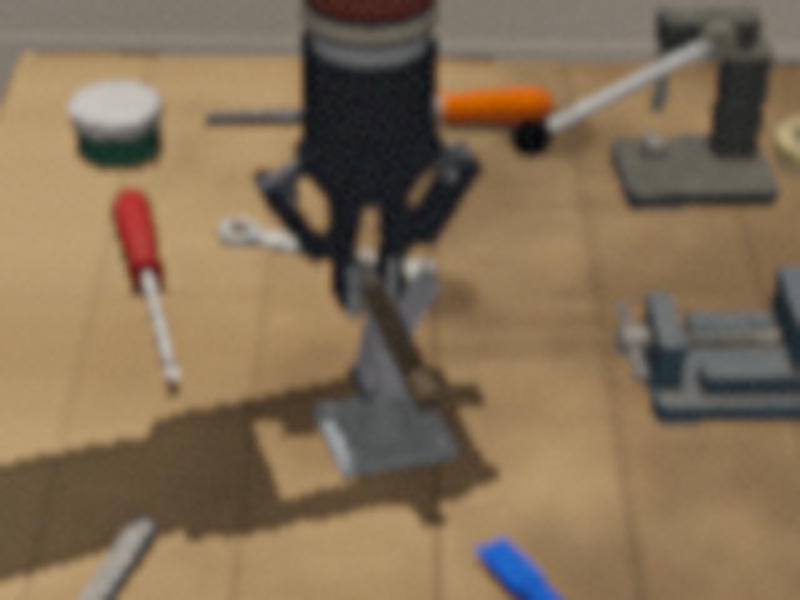

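```bash
python3 -m handwheel '[{"dx":0,"dy":0,"dz":0.002,"ax":0,"ay":0,"az":0},{"dx":0,"dy":0,"dz":0.004,"ax":0,"ay":0,"az":0},{"dx":0,"dy":0,"dz":0.004,"ax":0,"ay":0,"az":0}]'
cat > lev.py <<'E'
from h import *
import sys
f=grab('side',sys.argv[1]);c=cloud(f)*1000
th=np.radians(17.2);X=np.array([np.cos(th),np.sin(th)]);Y=np.array([-X[1],X[0]])
o=np.array([541.3,193.2])
p=c[(c[...,2]>50)&(c[...,2]<130)]; s=(p[:,:2]-o)@X;l=(p[:,:2]-o)@Y
for a in range(-80,80,10):
    k=(l>=a)&(l<a+10)&(abs(s)<9)
    if k.any(): print(a,k.sum(),"x %.1f..%.1f"%(s[k].min(),s[k].max()),"ztop %.1f"%np.percentile(p[k,2],85),"l %.1f %.1f"%(l[k].min(),l[k].max()))
E
python3 lev.py s8
python3 -c "
from h import *
tgt(.528,.2362,.060,17.2); print(manip.state()['ft_torque'])"
```

```text
time: 10.15
tool_pos: [0.5289, 0.2367, 0.0598]
tool_rot: [0.0, 0.988, 0.153, -0.0]
contact_force: [-5.7, -0.9, 7.2]
gripper_width: 0.176
-80 21 x -5.8..5.7 ztop 88.2 l -75.7 -71.3
-70 16 x -7.5..6.6 ztop 89.0 l -69.7 -60.2
-60 12 x -7.2..6.9 ztop 89.1 l -59.4 -50.0
-50 13 x -7.5..6.9 ztop 88.2 l -49.2 -40.4
-40 14 x -5.5..7.5 ztop 88.6 l -39.0 -30.3
-30 11 x -6.3..5.8 ztop 88.8 l -28.4 -20.4
-20 24 x -6.9..5.6 ztop 88.1 l -19.5 -10.1
-10 26 x -7.6..6.3 ztop 88.1 l -10.0 -0.3
0 10 x -6.2..6.9 ztop 88.7 l 1.3 9.0
10 11 x -5.1..8.4 ztop 88.3 l 10.9 19.7
20 10 x -5.6..6.9 ztop 88.0 l 20.5 28.7
30 19 x -9.0..5.8 ztop 111.4 l 30.3 39.9
40 10 x -6.9..8.9 ztop 94.7 l 40.4 49.8
50 10 x 0.1..8.8 ztop 86.0 l 51.3 59.0
60 2 x 3.0..3.6 ztop 82.5 l 64.6 66.6
70 3 x 5.9..8.4 ztop 81.6 l 70.1 74.5
t 10.20 pos [0.5289 0.2367 0.0598] yaw 17.58 grip 0.174 F [-6.9 -0.8  7.4]
d [-0.001   0.0002 -0.0002] w [0.0002 0.0001 0.0067] |d|/.0625 0.0  ang/10.7 0.0
[-0.4159067   0.8222577  -0.20456831]
```

```bash
python3 -m handwheel '[{"dx":-0.001,"dy":0,"dz":-0.002,"ax":0,"ay":0,"az":0},{"dx":-0.001,"dy":0,"dz":-0.002,"ax":0,"ay":0,"az":0},{"dx":-0.001,"dy":0,"dz":-0.002,"ax":0,"ay":0,"az":0},{"dx":-0.001,"dy":0,"dz":-0.002,"ax":0,"ay":0,"az":0}]' 0
python3 -m handwheel '[{"dx":0,"dy":0,"dz":-0.03,"ax":0,"ay":0,"az":0},{"dx":0,"dy":0,"dz":-0.07,"ax":0,"ay":0,"az":0},{"dx":0,"dy":0.03,"dz":-0.09,"ax":0,"ay":0,"az":0},{"dx":0,"dy":0.06,"dz":-0.09,"ax":0,"ay":0,"az":0},{"dx":0,"dy":0.085,"dz":-0.09,"ax":0,"ay":0,"az":0}]'
python3 lev.py s9
python3 -c "
from h import *
f=load('pics/s9.npz'); crop(f,180,340,100,220,5,'s9')
f=grab('wrist','w9'); cv2.imwrite('pics/w9.png',f['image'])
tgt(.5545,.1504,.060,17.2)"
```

```text
time: 10.7
tool_pos: [0.5277, 0.2362, 0.0599]
tool_rot: [0.0, 0.988, 0.153, -0.0]
contact_force: [-0.2, -0.3, -0.7]
gripper_width: 0.99
time: 11.32
tool_pos: [0.5539, 0.1543, 0.1506]
tool_rot: [0.0, 0.988, 0.153, 0.001]
contact_force: [0.1, 0.0, 0.4]
gripper_width: 1.001
-80 23 x -7.8..8.5 ztop 85.8 l -76.4 -70.1
-70 14 x -6.2..6.9 ztop 88.5 l -68.9 -60.5
-60 13 x -7.3..5.8 ztop 89.7 l -60.0 -51.9
-50 14 x -6.8..7.1 ztop 88.1 l -49.8 -40.1
-40 10 x -6.9..6.2 ztop 88.7 l -39.6 -31.6
-30 15 x -7.0..5.6 ztop 88.8 l -29.5 -20.9
-20 28 x -8.3..6.0 ztop 87.6 l -17.5 -10.1
-10 22 x -9.0..8.8 ztop 88.6 l -10.0 -0.2
0 12 x -6.0..8.8 ztop 88.0 l 0.6 7.6
10 11 x -5.6..7.1 ztop 88.6 l 10.3 20.0
20 9 x -5.6..7.0 ztop 87.8 l 20.1 29.2
30 8 x -8.4..6.2 ztop 88.6 l 30.2 38.8
40 12 x -8.6..8.4 ztop 84.6 l 40.9 49.7
50 7 x -8.2..7.3 ztop 83.8 l 54.0 59.8
60 11 x -8.5..7.2 ztop 83.4 l 62.3 69.1
70 4 x 1.7..8.1 ztop 82.9 l 70.9 74.0
t 11.43 pos [0.554  0.1534 0.1501] yaw 17.44 grip 0.996 F [ 0.1 -0.2 -0.1]
d [-0.0005  0.003   0.0901] w [ 0.0005 -0.0002  0.0041] |d|/.0625 1.4  ang/10.7 0.0
```

View pics/s9.png

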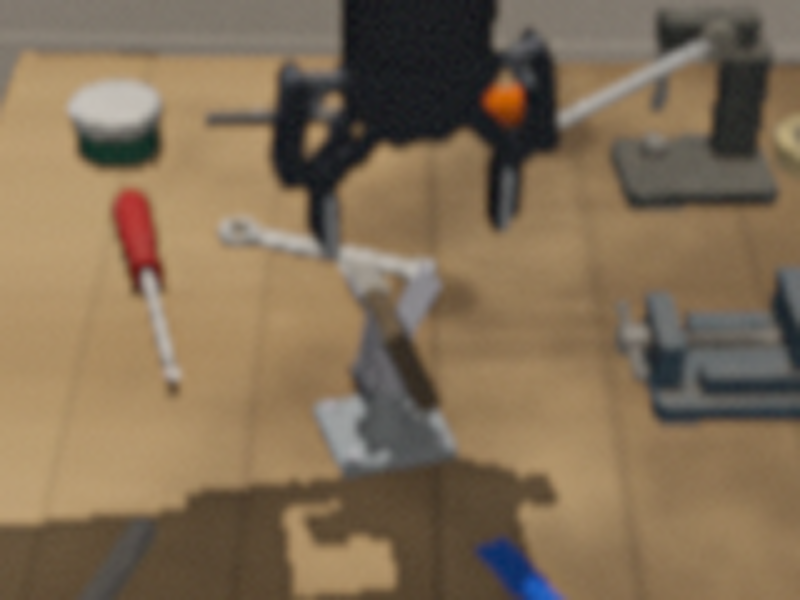

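View pics/w9.png

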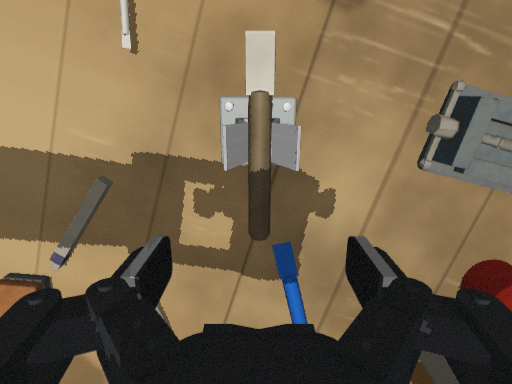

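```bash
python3 -c "
from h import *
tgt(.5552,.1483,.060,17.3)
f=load('pics/w9.npz');c=cloud(f)*1000
th=np.radians(17.2);X=np.array([np.cos(th),np.sin(th)]);Y=np.array([-X[1],X[0]])
for v in range(100,244,12):
    r=c[v,235:285]; r=r[(r[:,2]>70)]; 
    if len(r): d=r[:,:2]-[541.3,193.2]; s=d@X; print(v,(d@Y).mean().round(1),s.min().round(1),s.max().round(1),r[:,2].max().round(1))
"
```

```text
t 11.43 pos [0.554  0.1534 0.1501] yaw 17.44 grip 0.996 F [ 0.1 -0.2 -0.1]
d [-0.0004  0.0052  0.0901] w [ 0.0005 -0.0002  0.0024] |d|/.0625 1.4  ang/10.7 0.0
100 28.7 -5.8 9.4 86.7
112 20.8 -6.5 9.6 87.6
124 13.0 -14.2 17.4 99.8
136 5.0 -14.3 17.6 100.6
148 -3.3 -14.3 17.8 101.5
160 -11.7 -14.4 17.9 102.7
172 -21.3 -6.7 9.6 86.9
184 -30.3 -6.8 9.8 86.8
196 -39.6 -6.9 9.9 87.5
208 -49.0 -6.9 9.2 86.6
220 -58.6 -6.1 9.4 87.5
232 -68.5 -6.1 9.6 87.3
```

```bash
python3 -m handwheel '[{"dx":0,"dy":0.004,"dz":0.035,"ax":0,"ay":0,"az":0},{"dx":0,"dy":0.005,"dz":0.065,"ax":0,"ay":0,"az":0},{"dx":0,"dy":0.005,"dz":0.082,"ax":0,"ay":0,"az":0},{"dx":0,"dy":0.005,"dz":0.09,"ax":0,"ay":0,"az":0},{"dx":0,"dy":0.005,"dz":0.09,"ax":0,"ay":0,"az":0}]' 0
python3 -m handwheel '[{"dx":0,"dy":0,"dz":0,"ax":0,"ay":0,"az":0},{"dx":0,"dy":0,"dz":0,"ax":0,"ay":0,"az":0},{"dx":0,"dy":0,"dz":0,"ax":0,"ay":0,"az":0}]'
python3 -c "
from h import *
tgt(.5552,.1483,.060,17.3)"
```

```text
time: 12.05
tool_pos: [0.555, 0.1507, 0.0601]
tool_rot: [-0.0, 0.988, 0.153, -0.0]
contact_force: [-0.8, -0.7, 0.8]
gripper_width: 1.005
time: 12.42
tool_pos: [0.5554, 0.1505, 0.0607]
tool_rot: [0.0, 0.988, 0.153, 0.001]
contact_force: [1.0, -0.5, -0.5]
gripper_width: 0.999
t 12.43 pos [0.5554 0.1505 0.0607] yaw 17.59 grip 0.999 F [ 1.  -0.5 -0.5]
d [-0.0008  0.002   0.0007] w [ 0.0002 -0.0011  0.005 ] |d|/.0625 0.0  ang/10.7 0.0
```

```bash
python3 -m handwheel '[{"dx":0,"dy":0.002,"dz":0.0005,"ax":0,"ay":0,"az":0},{"dx":0,"dy":0.002,"dz":0.0005,"ax":0,"ay":0,"az":0},{"dx":0,"dy":0.002,"dz":0.0005,"ax":0,"ay":0,"az":0},{"dx":0,"dy":0.002,"dz":0.0005,"ax":0,"ay":0,"az":0},{"dx":0,"dy":0.002,"dz":0.0005,"ax":0,"ay":0,"az":0}]' 255
python3 -m handwheel '[{"dx":0,"dy":0,"dz":0,"ax":0,"ay":0,"az":0},{"dx":0,"dy":0,"dz":0,"ax":0,"ay":0,"az":0},{"dx":0,"dy":0,"dz":0,"ax":0,"ay":0,"az":0}]'
python3 lev.py s10
python3 -c "
from h import *
tgt(.5552,.1483,.060,17.3)"
```

```text
time: 13.05
tool_pos: [0.5556, 0.1486, 0.0596]
tool_rot: [-0.0, 0.988, 0.153, 0.0]
contact_force: [-0.1, -0.4, 0.6]
gripper_width: 0.171
time: 13.42
tool_pos: [0.5556, 0.1485, 0.0596]
tool_rot: [0.0, 0.988, 0.153, 0.0]
contact_force: [-0.4, 0.2, 1.6]
gripper_width: 0.175
-80 21 x -6.4..5.7 ztop 86.6 l -75.3 -70.3
-70 17 x -8.9..5.2 ztop 88.4 l -69.7 -60.1
-60 27 x -8.9..8.9 ztop 93.5 l -60.0 -50.1
-50 13 x -4.2..8.9 ztop 91.4 l -49.2 -41.4
-40 9 x -0.2..8.9 ztop 93.1 l -38.1 -30.5
-30 4 x 1.8..6.3 ztop 87.8 l -29.8 -20.5
-20 1 x 7.2..7.2 ztop 85.1 l -12.7 -12.7
-10 1 x 8.8..8.8 ztop 84.5 l -7.3 -7.3
20 3 x -6.3..-4.3 ztop 86.8 l 21.8 28.7
30 4 x -8.5..-2.5 ztop 85.1 l 35.0 40.0
40 3 x -8.8..-2.9 ztop 84.0 l 44.2 45.3
50 3 x -7.1..-3.3 ztop 84.1 l 50.5 56.6
t 13.47 pos [0.5556 0.1485 0.0596] yaw 17.59 grip 0.172 F [-0.3  0.2  0.5]
d [-0.0004  0.0001 -0.0004] w [-0.     -0.0001  0.005 ] |d|/.0625 0.0  ang/10.7 0.0
```

Lift straight up slowly.

```bash
python3 -m handwheel '[{"dx":0,"dy":0,"dz":-0.004,"ax":0,"ay":0,"az":0},{"dx":0,"dy":0,"dz":-0.009,"ax":0,"ay":0,"az":0},{"dx":0,"dy":0,"dz":-0.015,"ax":0,"ay":0,"az":0},{"dx":0,"dy":0,"dz":-0.022,"ax":0,"ay":0,"az":0},{"dx":0,"dy":0,"dz":-0.03,"ax":0,"ay":0,"az":0}]'
python3 -m handwheel '[{"dx":0,"dy":0,"dz":-0.015,"ax":0,"ay":0,"az":0},{"dx":0,"dy":0,"dz":-0.04,"ax":0,"ay":0,"az":0},{"dx":0,"dy":0,"dz":-0.07,"ax":0,"ay":0,"az":0},{"dx":0,"dy":0,"dz":-0.095,"ax":0,"ay":0,"az":0},{"dx":0,"dy":0,"dz":-0.1,"ax":0,"ay":0,"az":0}]'
python3 -c "
from h import *
f=grab('side','s11');crop(f,180,340,60,200,5,'s11')
f=grab('top','t11');crop(f,160,290,130,230,6,'t11')
f=grab('wrist','w11'); cv2.imwrite('pics/w11.png',f['image'])
tgt(.47,-.16,.19,-78.8)"
```

```text
time: 14.1
tool_pos: [0.5558, 0.1486, 0.0904]
tool_rot: [-0.0, 0.988, 0.153, 0.0]
contact_force: [-0.2, -0.2, -1.9]
gripper_width: 0.179
time: 14.72
tool_pos: [0.5571, 0.1487, 0.1931]
tool_rot: [0.0, 0.988, 0.153, 0.003]
contact_force: [0.6, 0.7, -2.4]
gripper_width: 0.177
t 14.88 pos [0.5552 0.1485 0.1891] yaw 17.59 grip 0.180 F [-1.   0.3 -3.1]
d [-0.1744  0.2683 -0.0008] w [5.0000e-04 6.0000e-04 1.6823e+00] |d|/.0625 5.1  ang/10.7 9.0
```

View pics/s11.png

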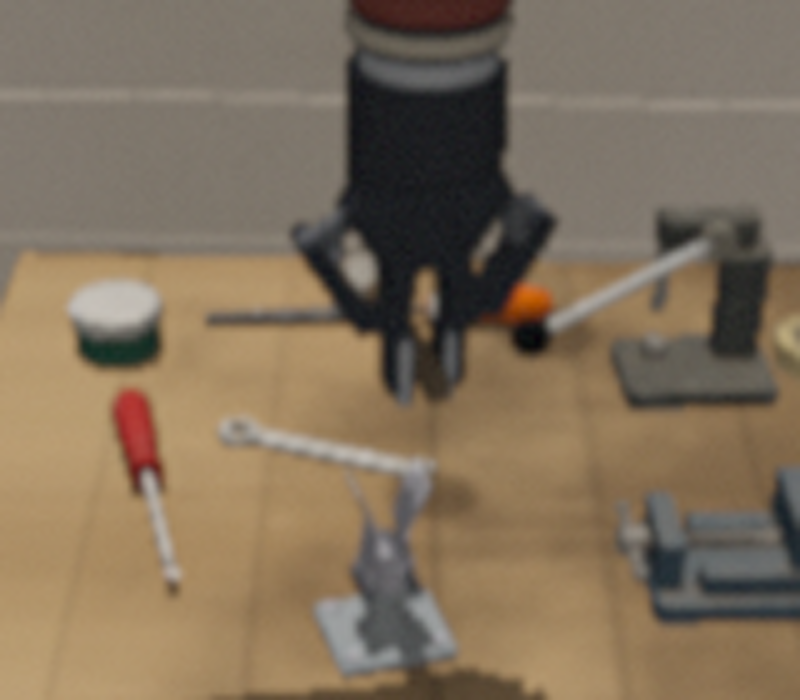

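View pics/w11.png

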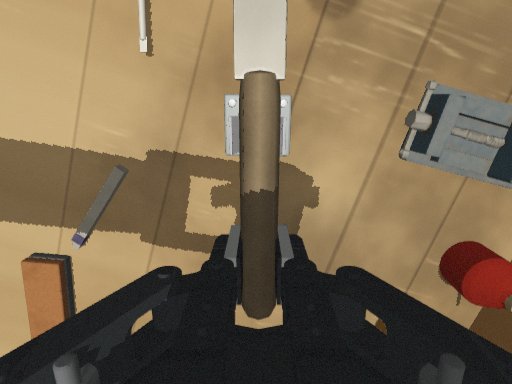

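```bash
python3 -c "
from h import *
f=load('pics/w11.npz');c=cloud(f)*1000
th=np.radians(17.6);X=np.array([np.cos(th),np.sin(th)]);Y=np.array([-X[1],X[0]])
for v in list(range(0,230,20))+list(range(280,330,4)):
    r=c[v,230:290]; r=r[(r[:,2]>150)&(r[:,2]<240)]; 
    if len(r): d=r[:,:2]-[555.2,148.5]; s=d@X; print(v,(d@Y).mean().round(1),s.min().round(1),s.max().round(1),r[:,2].max().round(1),np.median(r[:,2]).round(1))
"
```

```text
0 106.2 -8.1 11.8 211.4 210.1
20 99.5 -8.3 11.5 212.5 210.7
40 92.7 -8.1 11.6 212.5 211.1
60 85.6 -8.1 11.3 213.8 211.6
80 78.3 -5.7 10.7 217.0 214.8
100 71.0 -6.6 9.8 218.0 215.2
120 63.6 -6.3 9.5 217.4 215.4
140 55.8 -6.9 9.7 217.6 215.3
160 47.8 -6.5 9.4 218.3 215.7
180 39.4 -6.8 9.8 218.3 215.5
200 30.6 -7.0 9.8 218.5 215.5
220 21.6 -7.1 9.6 217.9 215.6
280 -4.3 -8.1 10.5 238.8 216.4
284 -6.6 -8.1 10.4 236.7 216.5
288 -8.1 -8.4 10.8 237.2 216.8
292 -10.3 -8.5 10.7 237.4 216.6
296 -12.4 -8.5 10.8 237.0 216.7
300 -13.8 -8.8 11.2 237.9 216.9
304 -16.3 -8.8 11.2 238.0 216.6
308 -19.0 -8.9 11.4 238.0 216.2
312 -21.1 -8.9 11.2 238.4 216.4
316 -22.4 -9.0 11.2 239.1 216.9
```

```bash
python3 -m handwheel '[{"dx":-0.01,"dy":0.015,"dz":0,"ax":0,"ay":0,"az":0.12},{"dx":-0.03,"dy":0.04,"dz":0,"ax":0,"ay":0,"az":0.30},{"dx":-0.05,"dy":0.075,"dz":0,"ax":0,"ay":0,"az":0.48},{"dx":-0.07,"dy":0.11,"dz":0,"ax":0,"ay":0,"az":0.66},{"dx":-0.09,"dy":0.145,"dz":0,"ax":0,"ay":0,"az":0.84}]'
python3 -c "
from h import *
tgt(.461,-.177,.15,-78.75)"
```

```text
time: 15.5
tool_pos: [0.5121, -0.0178, 0.1876]
tool_rot: [0.0, 0.964, -0.266, -0.002]
contact_force: [0.3, -0.3, -2.7]
gripper_width: 0.175
t 15.50 pos [ 0.5121 -0.0178  0.1876] yaw -30.86 grip 0.175 F [ 0.3 -0.3 -2.7]
d [0.0379 0.1628 0.0377] w [0.0023 0.0023 0.8358] |d|/.0625 2.7  ang/10.7 4.5
```

```bash
python3 -m handwheel '[{"dx":0.009,"dy":0.04,"dz":0.005,"ax":0,"ay":0,"az":0.18},{"dx":0.018,"dy":0.08,"dz":0.01,"ax":0,"ay":0,"az":0.36},{"dx":0.027,"dy":0.12,"dz":0.02,"ax":0,"ay":0,"az":0.54},{"dx":0.035,"dy":0.152,"dz":0.03,"ax":0,"ay":0,"az":0.72},{"dx":0.038,"dy":0.163,"dz":0.037,"ax":0,"ay":0,"az":0.836}]'
python3 -m handwheel '[{"dx":0,"dy":0,"dz":0,"ax":0,"ay":0,"az":0},{"dx":0,"dy":0,"dz":0,"ax":0,"ay":0,"az":0},{"dx":0,"dy":0,"dz":0,"ax":0,"ay":0,"az":0}]'
python3 -c "
from h import *
f=grab('side','s12');crop(f,180,340,180,320,5,'s12')
tgt(.461,-.177,.15,-78.75)
c=cloud(f)*1000; st=manip.state(); t=st['tool_pos'][:2]*1000
th=np.radians(11.25);X=np.array([np.cos(th),np.sin(th)]);Y=np.array([-X[1],X[0]])
p=c[(c[...,2]>145)&(c[...,2]<182)];s=(p[:,:2]-t)@X;l=(p[:,:2]-t)@Y
for a in range(-40,140,10):
    k=(s>=a)&(s<a+10)&(abs(l)<25)
    if k.any(): print(a,k.sum(),'lat %.1f..%.1f'%(l[k].min(),l[k].max()),'ztop %.1f'%np.percentile(p[k,2],90),'s %.1f %.1f'%(s[k].min(),s[k].max()))
"
```

```text
time: 16.12
tool_pos: [0.4616, -0.1776, 0.1502]
tool_rot: [0.0, 0.773, -0.635, -0.002]
contact_force: [-0.0, 0.4, -2.6]
gripper_width: 0.179
time: 16.5
tool_pos: [0.4637, -0.176, 0.1527]
tool_rot: [-0.0, 0.775, -0.632, 0.0]
contact_force: [-0.1, 0.2, -2.7]
gripper_width: 0.173
t 16.55 pos [ 0.4638 -0.176   0.1528] yaw -78.34 grip 0.174 F [-0.1  0.4 -2. ]
d [0.0004 0.0029 0.0028] w [-0.0003 -0.0001  0.0072] |d|/.0625 0.1  ang/10.7 0.0
-30 40 lat -7.2..7.7 ztop 181.2 s -28.5 -20.0
-20 36 lat -14.2..8.8 ztop 180.5 s -19.8 -10.1
-10 43 lat -20.6..-11.7 ztop 179.3 s -9.9 -0.1
0 38 lat -21.0..-10.8 ztop 178.5 s 0.8 9.6
10 24 lat -13.9..5.3 ztop 180.1 s 10.7 19.9
20 47 lat -7.8..7.9 ztop 181.0 s 20.1 29.8
30 46 lat -8.2..6.3 ztop 181.2 s 30.2 39.7
40 44 lat -7.2..7.4 ztop 180.8 s 40.3 49.7
50 45 lat -7.7..7.8 ztop 180.7 s 50.1 59.9
60 47 lat -7.4..6.3 ztop 180.6 s 60.1 69.7
70 44 lat -6.8..7.4 ztop 180.6 s 70.1 79.8
80 46 lat -8.8..11.3 ztop 176.5 s 80.5 89.8
90 46 lat -9.8..11.8 ztop 175.8 s 90.2 99.8
100 40 lat -9.3..10.3 ztop 175.3 s 100.2 109.6
110 40 lat -9.2..12.3 ztop 174.4 s 110.1 119.0
```

View pics/s12.png

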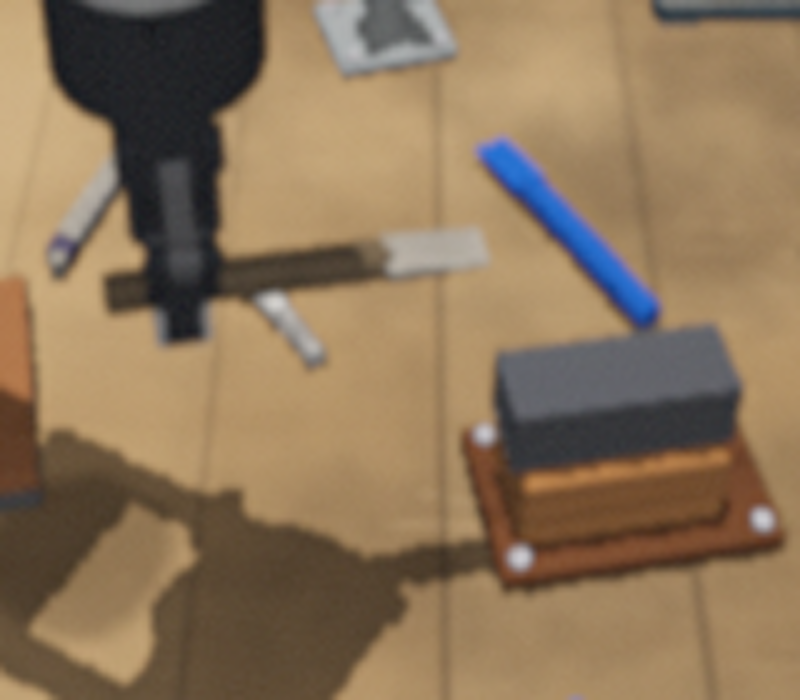

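```bash
python3 -m handwheel '[{"dx":0.0004,"dy":0.004,"dz":0.025,"ax":0,"ay":0,"az":0.007},{"dx":0.0004,"dy":0.004,"dz":0.06,"ax":0,"ay":0,"az":0.007},{"dx":0.0004,"dy":0.004,"dz":0.09,"ax":0,"ay":0,"az":0.007},{"dx":0.0004,"dy":0.004,"dz":0.102,"ax":0,"ay":0,"az":0.007},{"dx":0.0004,"dy":0.004,"dz":0.102,"ax":0,"ay":0,"az":0.007}]'
python3 -m handwheel '[{"dx":0,"dy":0,"dz":0,"ax":0,"ay":0,"az":0},{"dx":0,"dy":0,"dz":0,"ax":0,"ay":0,"az":0},{"dx":0,"dy":0,"dz":0,"ax":0,"ay":0,"az":0}]'
cat > pk.py <<'E'
from h import *
import sys
f=grab('side',sys.argv[1]);crop(f,210,350,200,310,5.7,sys.argv[1])
c=cloud(f)*1000; t=np.array([592.4,-150.8])
th=np.radians(11.25);X=np.array([np.cos(th),np.sin(th)]);Y=np.array([-X[1],X[0]])
st=manip.state(); d=(st['tool_pos'][:2]*1000-t); print("TCP along/lat from mouth",d@X,d@Y)
tgt(.592-.1335*.9808,-.1508-.1335*.1951,.05,-78.75)
p=c[(c[...,2]>45)&(c[...,2]<105)];s=(p[:,:2]-t)@X;l=(p[:,:2]-t)@Y
for a in range(-170,20,10):
    k=(s>=a)&(s<a+10)&(abs(l)<22)
    if k.any(): print(a,k.sum(),'lat %.1f..%.1f'%(l[k].min(),l[k].max()),'ztop %.1f'%np.percentile(p[k,2],85),'s %.1f %.1f'%(s[k].min(),s[k].max()))
E
python3 pk.py s13
```

```text
time: 17.18
tool_pos: [0.4595, -0.1774, 0.0502]
tool_rot: [0.0, 0.773, -0.635, -0.001]
contact_force: [-0.0, 0.4, -1.6]
gripper_width: 0.176
time: 17.55
tool_pos: [0.4602, -0.1781, 0.0514]
tool_rot: [-0.0, 0.773, -0.635, 0.001]
contact_force: [-0.6, 0.3, -1.0]
gripper_width: 0.175
TCP along/lat from mouth -135.1534132061295 -0.8803417901723947
t 17.60 pos [ 0.46   -0.178   0.0512] yaw -78.84 grip 0.174 F [ 0.4  0.1 -2.3]
d [-0.001  -0.0013  0.0012] w [-0.0009 -0.0008 -0.0016] |d|/.0625 0.0  ang/10.7 0.0
-170 13 lat -6.7..4.7 ztop 78.0 s -163.0 -160.0
-160 41 lat -8.2..8.3 ztop 79.3 s -159.8 -150.2
-150 25 lat -20.8..9.2 ztop 79.0 s -150.0 -140.1
-140 24 lat -21.7..-17.1 ztop 75.7 s -139.9 -131.2
-130 15 lat -21.5..-12.4 ztop 70.7 s -129.8 -124.8
-120 35 lat -8.1..5.9 ztop 80.0 s -119.4 -110.3
-110 42 lat -9.5..6.4 ztop 79.0 s -109.9 -100.1
-100 39 lat -8.0..6.8 ztop 79.5 s -99.9 -90.3
-90 38 lat -8.5..5.2 ztop 79.4 s -89.8 -80.2
-80 40 lat -8.8..6.1 ztop 79.6 s -80.0 -70.3
-70 39 lat -8.0..5.9 ztop 79.0 s -69.8 -60.4
-60 40 lat -10.5..9.4 ztop 78.5 s -59.9 -50.2
-50 44 lat -12.2..10.5 ztop 75.5 s -49.9 -40.1
-40 37 lat -10.5..8.3 ztop 74.5 s -39.6 -30.2
-30 38 lat -10.4..10.0 ztop 74.1 s -29.9 -20.2
-20 16 lat -10.1..10.5 ztop 72.9 s -19.6 -15.1
0 165 lat -21.9..22.0 ztop 90.1 s 0.7 9.9
10 122 lat -21.5..19.8 ztop 90.5 s 10.0 19.9
```

View pics/s13.png

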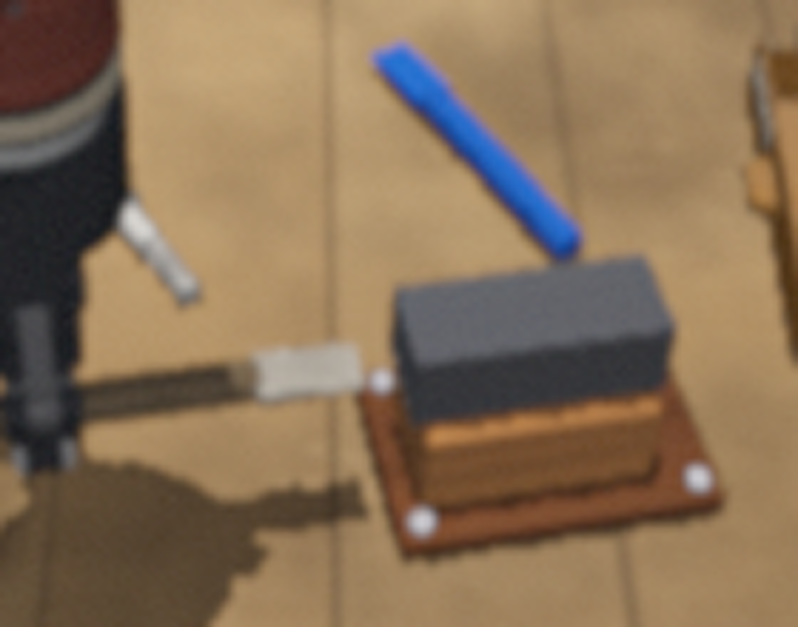

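```bash
python3 -m handwheel '[{"dx":-0.001,"dy":-0.01,"dz":0,"ax":0,"ay":0,"az":0},{"dx":-0.001,"dy":-0.025,"dz":0,"ax":0,"ay":0,"az":0},{"dx":-0.001,"dy":-0.042,"dz":0,"ax":0,"ay":0,"az":0},{"dx":-0.001,"dy":-0.06,"dz":0,"ax":0,"ay":0,"az":0}]'
python3 -m handwheel '[{"dx":0,"dy":-0.015,"dz":0,"ax":0,"ay":0,"az":0},{"dx":0,"dy":-0.028,"dz":0.001,"ax":0,"ay":0,"az":0},{"dx":0,"dy":-0.038,"dz":0.002,"ax":0,"ay":0,"az":0},{"dx":0,"dy":-0.043,"dz":0.003,"ax":0,"ay":0,"az":0}]'
python3 pk.py s14
```

```text
time: 18.1
tool_pos: [0.5198, -0.1649, 0.0505]
tool_rot: [-0.0, 0.773, -0.635, 0.0]
contact_force: [-0.5, 0.3, -1.8]
gripper_width: 0.179
time: 18.6
tool_pos: [0.5609, -0.1567, 0.0474]
tool_rot: [0.0, 0.773, -0.635, -0.0]
contact_force: [0.4, -0.7, -1.6]
gripper_width: 0.175
TCP along/lat from mouth -31.83154384584543 0.3214918618955185
t 18.65 pos [ 0.5611 -0.1567  0.0473] yaw -78.83 grip 0.175 F [ 0.7  0.5 -1. ]
d [ 0.0004  0.1021 -0.0027] w [-0.0001  0.0001 -0.0014] |d|/.0625 1.6  ang/10.7 0.0
-70 3 lat -3.6..-0.8 ztop 72.3 s -60.5 -60.1
-60 41 lat -6.8..9.2 ztop 75.2 s -59.9 -50.0
-50 71 lat -20.0..19.3 ztop 96.0 s -50.0 -40.2
-40 29 lat -19.8..10.4 ztop 75.6 s -39.0 -30.0
-30 19 lat -21.0..9.2 ztop 71.2 s -29.6 -20.9
-10 10 lat -7.2..6.5 ztop 75.0 s -4.6 -0.2
0 152 lat -21.8..21.5 ztop 90.1 s 0.1 9.9
10 122 lat -21.2..20.5 ztop 90.3 s 10.0 19.9
```

View pics/s14.png

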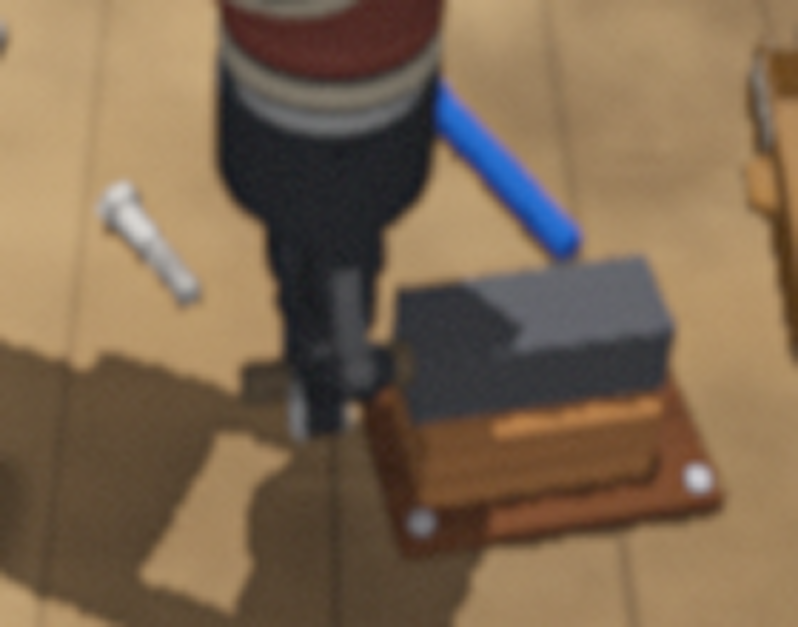

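```bash
python3 -m handwheel '[{"dx":0,"dy":-0.003,"dz":0.001,"ax":0,"ay":0,"az":0},{"dx":0,"dy":-0.006,"dz":0.0015,"ax":0,"ay":0,"az":0}]'
python3 -m handwheel '[{"dx":0,"dy":-0.002,"dz":0,"ax":0,"ay":0,"az":0},{"dx":0,"dy":-0.003,"dz":0,"ax":0,"ay":0,"az":0}]'
```

```text
time: 18.9
tool_pos: [0.5662, -0.1557, 0.0459]
tool_rot: [0.0, 0.772, -0.635, -0.0]
contact_force: [0.5, -0.1, -2.9]
gripper_width: 0.18
time: 19.15
tool_pos: [0.5694, -0.1552, 0.0461]
tool_rot: [-0.0, 0.772, -0.635, 0.0]
contact_force: [1.5, -0.2, -2.2]
gripper_width: 0.177
```

```bash
python3 -m handwheel '[{"dx":0,"dy":-0.001,"dz":0,"ax":0,"ay":0,"az":0},{"dx":0,"dy":-0.002,"dz":0,"ax":0,"ay":0,"az":0},{"dx":0,"dy":-0.002,"dz":0,"ax":0,"ay":0,"az":0}]'
python3 -m handwheel '[{"dx":0,"dy":-0.001,"dz":0,"ax":0,"ay":0,"az":0},{"dx":0,"dy":-0.002,"dz":0,"ax":0,"ay":0,"az":0},{"dx":0,"dy":-0.002,"dz":0,"ax":0,"ay":0,"az":0}]'
python3 pk.py s15 | head -6
```

```text
time: 19.52
tool_pos: [0.5713, -0.1548, 0.0461]
tool_rot: [-0.0, 0.773, -0.635, 0.0]
contact_force: [-0.7, -0.8, -1.4]
gripper_width: 0.175
time: 19.9
tool_pos: [0.5723, -0.1545, 0.0456]
tool_rot: [0.001, 0.773, -0.635, -0.001]
contact_force: [-4.8, -1.3, -0.2]
gripper_width: 0.176
TCP along/lat from mouth -20.420460455324257 0.3197690709120704
t 19.95 pos [ 0.5723 -0.1545  0.0456] yaw -78.84 grip 0.176 F [-5.5 -1.  -1.7]
d [ 0.0004  0.1135 -0.0041] w [ 0.0023  0.0004 -0.0015] |d|/.0625 1.8  ang/10.7 0.0
-50 38 lat -7.4..8.8 ztop 74.2 s -49.1 -40.5
-40 70 lat -20.6..16.5 ztop 93.1 s -39.6 -30.0
-30 37 lat -20.3..9.2 ztop 86.4 s -29.9 -20.3
```

```bash
python3 -m handwheel '[{"dx":0,"dy":-0.001,"dz":0.0005,"ax":0,"ay":0,"az":0},{"dx":0,"dy":-0.0015,"dz":0.0008,"ax":0,"ay":0,"az":0},{"dx":0,"dy":-0.0015,"dz":0.0008,"ax":0,"ay":0,"az":0}]'
```

```text
time: 20.32
tool_pos: [0.5723, -0.1545, 0.0447]
tool_rot: [0.002, 0.773, -0.635, -0.002]
contact_force: [-11.9, -1.9, 3.0]
gripper_width: 0.178
```

Firm against the back wall, and touching the floor (+3 N). Relax and release.

```bash
python3 -m handwheel '[{"dx":0,"dy":0.001,"dz":0,"ax":0,"ay":0,"az":0},{"dx":0,"dy":0.001,"dz":0,"ax":0,"ay":0,"az":0},{"dx":0,"dy":0.001,"dz":0,"ax":0,"ay":0,"az":0},{"dx":0,"dy":0.001,"dz":0,"ax":0,"ay":0,"az":0}]' 0
python3 -m handwheel '[{"dx":0,"dy":0,"dz":-0.02,"ax":0,"ay":0,"az":0},{"dx":0,"dy":0,"dz":-0.06,"ax":0,"ay":0,"az":0},{"dx":0,"dy":0,"dz":-0.12,"ax":0,"ay":0,"az":0},{"dx":0,"dy":0.03,"dz":-0.17,"ax":0,"ay":0,"az":0},{"dx":0,"dy":0.06,"dz":-0.2,"ax":0,"ay":0,"az":0}]'
python3 pk.py s16
python3 -c "
from h import *
f=grab('top','t16');cv2.imwrite('pics/t16.png',f['image'])"
```

```text
time: 20.82
tool_pos: [0.5741, -0.1542, 0.0455]
tool_rot: [-0.0, 0.773, -0.635, 0.0]
contact_force: [-0.1, -1.0, 0.5]
gripper_width: 0.992
time: 21.45
tool_pos: [0.5154, -0.1664, 0.2508]
tool_rot: [-0.001, 0.773, -0.635, 0.003]
contact_force: [-0.6, -0.2, -0.1]
gripper_width: 0.998
TCP along/lat from mouth -79.8368075164531 -1.1628151981005121
t 21.50 pos [ 0.5143 -0.1675  0.2546] yaw -78.87 grip 0.999 F [ 3.8 -0.8  3.6]
d [-0.0027  0.0556  0.2042] w [-0.0074 -0.0075 -0.0021] |d|/.0625 3.4  ang/10.7 0.1
-50 36 lat -6.9..6.8 ztop 72.9 s -48.9 -40.1
-40 39 lat -7.9..7.7 ztop 72.8 s -39.8 -30.1
-30 37 lat -6.8..7.4 ztop 73.6 s -30.0 -20.1
-20 38 lat -7.4..7.2 ztop 72.8 s -20.0 -10.2
-10 39 lat -7.2..8.2 ztop 73.1 s -9.5 -0.2
0 151 lat -21.2..21.3 ztop 90.2 s 0.3 9.7
10 125 lat -20.3..20.1 ztop 90.3 s 10.1 19.9
```

View pics/s16.png

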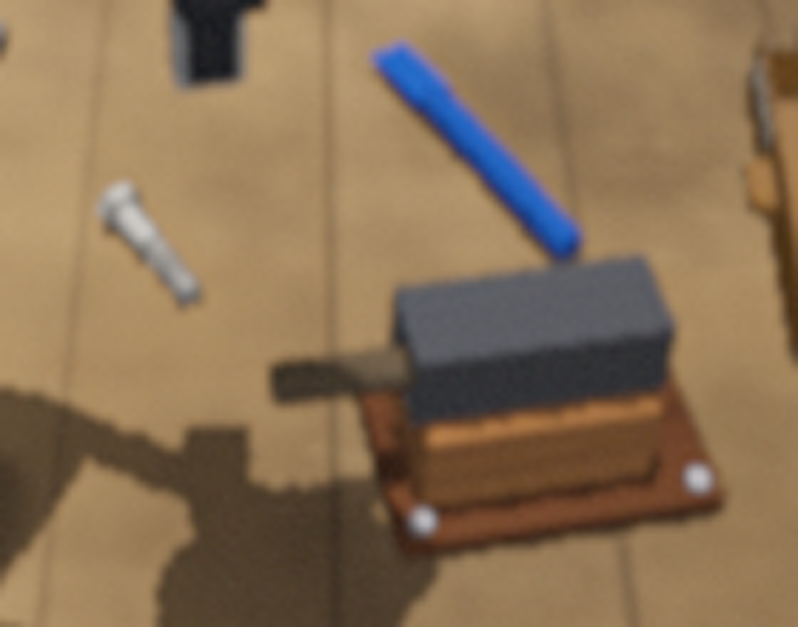

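View pics/t16.png

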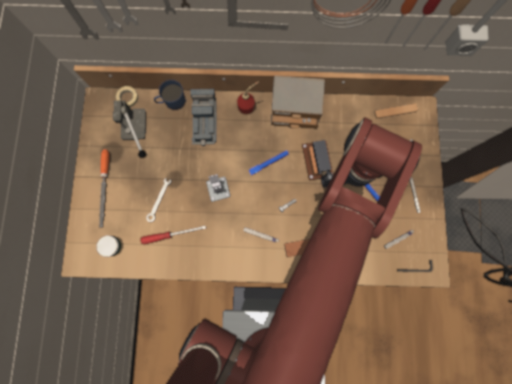

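```bash
python3 -m handwheel '[{"dx":0,"dy":0,"dz":0,"ax":0,"ay":0,"az":0},{"dx":0,"dy":0,"dz":0,"ax":0,"ay":0,"az":0},{"dx":0,"dy":0,"dz":0,"ax":0,"ay":0,"az":0}]'
python3 -c "
from plant import manip
print(manip.job_done())"
```

```text
time: 21.92
tool_pos: [0.5147, -0.1654, 0.2436]
tool_rot: [0.0, 0.773, -0.635, -0.001]
contact_force: [0.0, 0.7, -0.4]
gripper_width: 1.0
the job is handed in; nothing more can be done
None
```

The chisel is back in its pocket edge first, fully home, and the job was handed in at about 22 s of the 64 s allowed. I drew it out by the edge end and pressed its middle into the clip. I then let go, took it by the head end, turned it and slid it in.

- **In the clip:** it lay level with its top about 88 mm up (87 mm expected), and stayed put after I let go. Seating it took about 7 N.
- **In the pocket:** the edge met the back wall at about 12 N. After release it lies level with its top about 73 mm up. It is centred and stands out about 49 mm by the side camera. You expect 50 mm or a little more; the calibration is good to about 2 mm, so I take it as fully in.
- **Other tools:** I saw no movement in the last top and side pictures, though I compared them by eye only. The arm covered part of the oilstone and one blue look-alike in the last top picture, so those two are not fully confirmed.
- **Arm:** the gripper was clear and open at hand-in. The highest wrist force I read was about 12 N.

The arm overshot by 4 to 6 mm after one quick move, before the first grasp. I let it settle before closing the gripper.

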